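Load the centrifuge buckets in balanced pairs

ROBOT

A 6-joint arm with a two-finger parallel gripper is mounted at the origin on a cart in front of the work surface, level with it; the furniture and walls round the work are solid. World frame = base frame: x ahead of the robot, y to its left, z up, the work surface at z = 0. Lengths are in mm, angles in rad, forces in N, time in s.
With the tool pointing down it reaches from about 425 to 1125 mm from the base axis. Payload 14.9 kg.
Tool frame: the origin (TCP) lies midway between the tips of the shut fingers; the grasp point (between the pads) lies 19 mm behind it; x points along the fingers, y is the direction in which the jaws open and shut, and the axes are right-handed (so a half turn about x gives the same grasp; the last joint's range is limited). The gripper opens to 91 mm and grips with 3 to 60 N. Pads are 32 mm wide; open, the fingers measure 118 mm over their backs; the gripper's body (76 mm by 178 mm) begins 60 mm behind the grasp point.
Start: joints at [1.221, 0.379, 1.734, -0, 1.028, -0.033], TCP at [218.077, 665.177, 213.932] pointing down, gripper open.
Joint ranges: [-2.77, 2.77], [-0.74, 2.19], [0, 2.66], [-1.06, 4.2], [0.31, 2.87], [-3.08, 3.08]. Speed limits (rad/s): [1.89, 1.89, 2.39, 3.14, 3.14, 3.14].

INTERFACE

Orientations are given as a unit quaternion [w, x, y, z].
In Python, from plant import manip, optics, finder gives the robot as it stands.
- The arm moves only by the tool apply_moves, never from a script. Its arguments are lists of equal length, an entry for each row: "rot": the turn, a rotation vector about the tool's x, y, z in degrees, a list of three; "travel": the shift along the tool's x, y, z in mm, a list of three; "grip": the closure in counts, from 0 (fully open) to 255 (shut). A call has 1 to 12 rows; each row is the pose to reach, as a shift and turn from the pose measured when the call began, along the tool's axes at that moment; what a row does not reach only later rows make up. A row lasts 1/12 s, in which the tool goes at most 41.7 mm and 7.16 degrees, less where a joint would pass 70% of its speed; a pose out of reach is approached as far as the arm can. A call with a gripper value outside its range is refused whole. The fingers move at their own pace and stop on an object; "grip_force" is the grip in N (left out, the last holds). Time passes only in rows, so rows that repeat a pose let the fingers close. It gives the time, the measured TCP pose, the force and the opening at its end, in the units of the state.
- manip.get_state(): the state, without advancing time (a new reading comes with each control period).
- optics.capture(name): name is "scene" or "top" or "wrist"; returns the picture (384x512x3 uint8, red, green, blue); there is no depth.
- optics.get_calibration(name): a dict with "intrinsics" (3x3 intrinsics, pixels), "origin" and "rotation" of the camera in the world. Camera axes: x right, y down, z forward; pixel columns grow to the right and rows downward; lengths in mm; the calibration is good to about 2 mm. A picture is of the moment at which its call begins: read the wrist's pose just before it. get_calibration takes no time and is no camera call; for the wrist camera it gives the pose at the moment of the call.
- manip.hand_in(): hands the job in, once; it reports no verdict.
Trained networks look in the newest picture that a camera, given by its name, has taken for a name from the list of things; names that differ only in an ending like _2 or _b are one class to them, and where a whole thing is asked for, a point or a joint stands for the part that bears it (a point fixed in the world has none). Each returns a list of dicts, best first, with "p" (0 to 1); they miss things now and then, are a little off and sometimes report something else, mostly with a low value. They report only what shows in the picture. A call takes as long as a camera call. They do not tell look-alikes from the thing itself.
- finder.spot_in(camera, target): "point" ([row, column] in pixels, amid what is visible of it).
The state is a dict: "time": time; "qpos": joint angles; "qvel": joint speeds; "joint_efforts": joint torques, N m; "tool_pos": TCP position; "orientation": TCP orientation; "wrist_force": force on the tool from outside, world axes, zero at the start; "torque": the same for the moment, N m; "gripper_width": finger opening in mm.
Only numpy, scipy, OpenCV 4.12 (cv2) and the standard library are available. Lean on these libraries where they do the work, as an engineer would, in place of code of your own. Each camera call takes 0.05 s, during which the arm holds its last target.

TASK

Load the four loose centrifuge buckets on the bench for a balanced run: buckets of one colour hang opposite each other in the rotor, so both blue buckets must get tubes with the same cap colour, and both grey buckets the other pair. Stand one tube in each, cap up and fully down on the bucket's floor. Leave the single red-capped tube standing where it is, and do not tip over any tube or bucket.

Things in the scene. Friction and masses are not known exactly. Their poses are not given: they have to be found in the camera images.
- tube_blue_1_mid (a point): Standing 50 ml tube, blue screw cap, clear body, pink liquid low down; loose, left or right of the open centrifuge (245 mm high). 114 mm tall, body 28 mm across, flat foot; cap 34 mm across, the top 14 mm. Point: tube centre, 57 mm above the foot; z along the tube to the cap. 30 to 65 g. Easiest held by the cap from above.
- tube_blue_2_mid (a point): Standing 50 ml tube, blue screw cap, clear body, pink liquid low down; loose, left or right of the open centrifuge (245 mm high). 114 mm tall, body 28 mm across, flat foot; cap 34 mm across, the top 14 mm. Point: tube centre, 57 mm above the foot; z along the tube to the cap. 30 to 65 g. Easiest held by the cap from above.
- tube_green_1_mid (a point): Standing 50 ml tube, green screw cap, clear body, pale blue liquid low down; loose, left or right of the open centrifuge (245 mm high). 114 mm tall, body 28 mm across, flat foot; cap 34 mm across, the top 14 mm. Point: tube centre, 57 mm above the foot; z along the tube to the cap. 30 to 65 g. Easiest held by the cap from above.
- tube_green_2_mid (a point): Standing 50 ml tube, green screw cap, clear body, pale blue liquid low down; loose, left or right of the open centrifuge (245 mm high). 114 mm tall, body 28 mm across, flat foot; cap 34 mm across, the top 14 mm. Point: tube centre, 57 mm above the foot; z along the tube to the cap. 30 to 65 g. Easiest held by the cap from above.
- tube_red_mid (a point): Stays where it is (no partner). Standing 50 ml tube, red screw cap, clear body, yellowish liquid low down; loose, left or right of the open centrifuge (245 mm high). 114 mm tall, body 28 mm across, flat foot; cap 34 mm across, the top 14 mm. Point: tube centre, 57 mm above the foot; z along the tube to the cap. 30 to 65 g. Easiest held by the cap from above.
- bucket_blue_1: Blue metal centrifuge bucket, one of two, loose, 0.4 kg, at the robot's right: round, 62 mm high, body 48 mm across, rim 66 mm; open mouth 54 mm wide, narrowing like a funnel to a 36 mm round bore at 45 mm height; flat bore floor 6 mm above the underside. Small hanging ears at its own +y and -y, 37 mm out, below the rim. Origin: centre of the underside, z up through the mouth.
- bucket_blue_2: Blue metal centrifuge bucket, one of two, loose, 0.4 kg, at the robot's right: round, 62 mm high, body 48 mm across, rim 66 mm; open mouth 54 mm wide, narrowing like a funnel to a 36 mm round bore at 45 mm height; flat bore floor 6 mm above the underside. Small hanging ears at its own +y and -y, 37 mm out, below the rim. Origin: centre of the underside, z up through the mouth.
- bucket_grey_1: Bare silver-grey metal centrifuge bucket, one of two, loose, 0.4 kg, at the robot's right: round, 62 mm high, body 48 mm across, rim 66 mm; open mouth 54 mm wide, narrowing like a funnel to a 36 mm round bore at 45 mm height; flat bore floor 6 mm above the underside. Small hanging ears at its own +y and -y, 37 mm out, below the rim. Origin: centre of the underside, z up through the mouth.
- bucket_grey_2: Bare silver-grey metal centrifuge bucket, one of two, loose, 0.4 kg, at the robot's right: round, 62 mm high, body 48 mm across, rim 66 mm; open mouth 54 mm wide, narrowing like a funnel to a 36 mm round bore at 45 mm height; flat bore floor 6 mm above the underside. Small hanging ears at its own +y and -y, 37 mm out, below the rim. Origin: centre of the underside, z up through the mouth.
Things that resemble listed ones, but are neither listed nor needed, are in the scene too. What is shaped like the bucket_grey_2 but purple or turquoise is not meant.

How it is judged:
By the outcome, as a careful person would: the job done as asked, in the order asked, and still so for the second after the job is handed in, with the robot touching nothing.
It also fails if it takes over 141 s, if anything falls off the work surface, if the arm or the gripper's body presses on something with over 40 N, if the wrist force passes 120 N, or if a joint passes its speed limit or range.

## Working session

There is one attempt and no reset: what is moved stays moved. The work goes in short steps, Python scripts to look and compute and a tool call to move; the robot and the scene stay as the last step left them, time stands still between calls to the robot, and variables do not carry over. Pictures are saved under pics/ and viewed, and the job is handed in when it is done.

Besides the shell and the picture viewer there is one more tool, called after "Call:" as name(argument=value, ...) on one line, values as JSON. apply_moves: Moves the arm, as the interface text tells. Its arguments: {"type":"object","properties":{"rot":{"type":"array"},"travel":{"type":"array"},"grip":{"type":"array"},"grip_force":{"type":"number"}},"required":["rot","travel","grip"]}

```bash
ls; mkdir -p pics
python3 - <<'E'
from plant import manip, optics, finder
import cv2, numpy as np
s=manip.get_state(); print({k:np.round(v,3).tolist() for k,v in s.items()})
for n in ["scene","top","wrist"]:
    im=optics.capture(n); cv2.imwrite(f"pics/{n}0.png",cv2.resize(im[:,:,::-1],None,fx=1.5,fy=1.5,interpolation=cv2.INTER_CUBIC))
    c=optics.get_calibration(n); print(n,{k:np.round(v,3).tolist() for k,v in c.items()})
E
```

```text
pics
{'time': 0.0, 'qpos': [1.221, 0.379, 1.735, -0.0, 1.029, -0.033], 'qvel': [0.0, -0.001, 0.0, -0.0, -0.001, -0.001], 'joint_efforts': [0.005, -76.375, -43.436, 0.065, 0.043, -0.0], 'tool_pos': [217.965, 664.773, 213.284], 'orientation': [0.698, 0.111, 0.698, -0.112], 'wrist_force': [-0.023, 0.243, 0.171], 'torque': [0.018, 0.002, 0.029], 'gripper_width': 91.322}
scene {'intrinsics': [[440.629, 0.0, 246.31], [0.0, 440.629, 191.409], [0.0, 0.0, 1.0]], 'origin': [-271.158, -1145.018, 920.754], 'rotation': [-0.448, 0.837, -0.281, 0.144]}
top {'intrinsics': [[486.789, 0.0, 256.389], [0.0, 486.789, 194.298], [0.0, 0.0, 1.0]], 'origin': [-591.409, -419.397, 1810.201], 'rotation': [-0.23, 0.757, -0.586, 0.175]}
wrist {'intrinsics': [[306.142, 0.0, 258.674], [0.0, 306.142, 187.485], [0.0, 0.0, 1.0]], 'origin': [144.648, 689.539, 384.093], 'rotation': [0.112, 0.802, 0.581, 0.081]}
```

View pics/scene0.png

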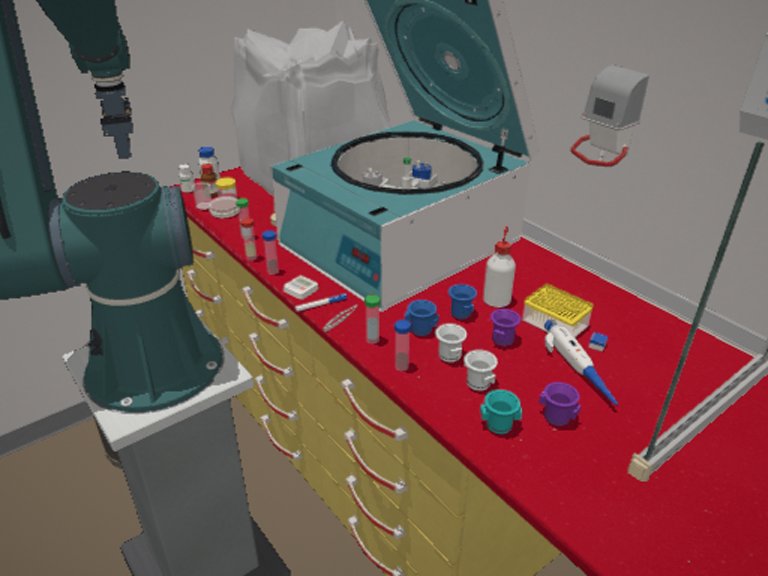

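View pics/top0.png

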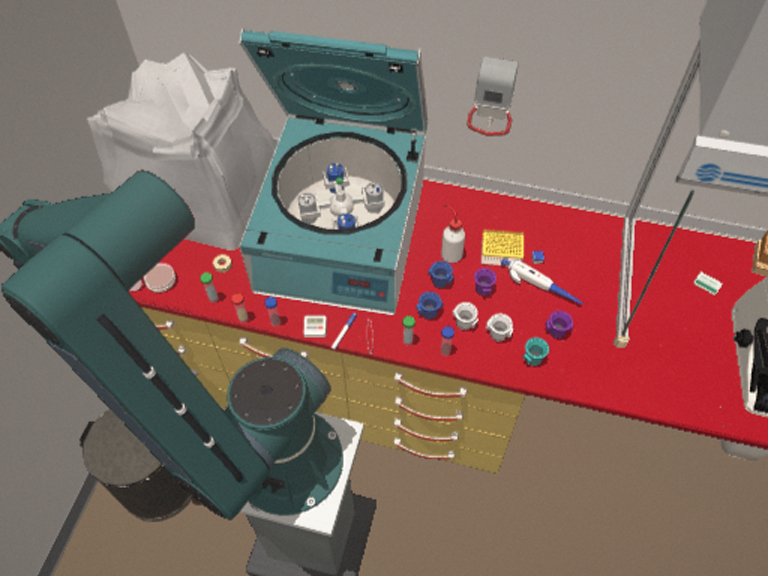

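View pics/wrist0.png

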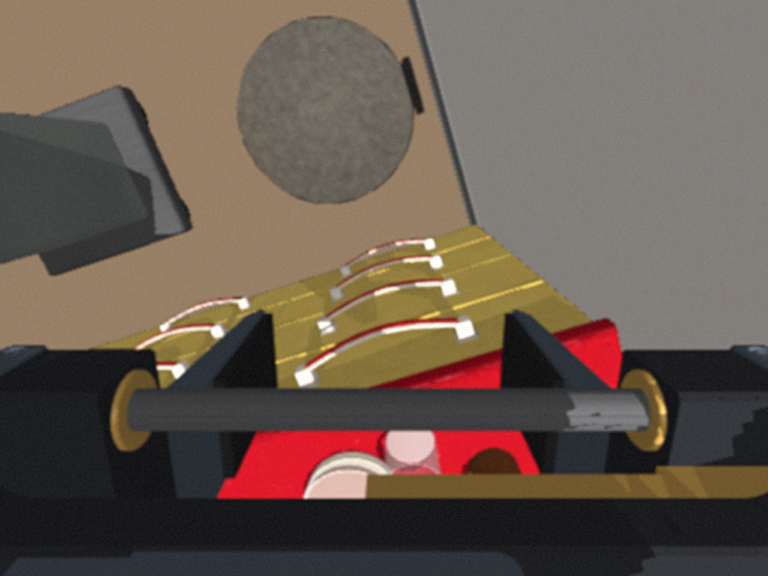

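```bash
cat > h.py <<'E'
from plant import manip, optics, finder
import cv2, numpy as np
from scipy.spatial.transform import Rotation as R
def cal(n):
    c=optics.get_calibration(n); K=np.array(c["intrinsics"]); q=np.array(c["rotation"]).ravel(); o=np.array(c["origin"])
    M=R.from_quat(np.r_[q[1:],q[0]]).as_matrix() if q.size==4 else q.reshape(3,3)
    return K,M,o
def proj(n,P,c=None):
    K,M,o=c or cal(n); p=K@(M.T@(np.array(P,float)-o)); return p[:2]/p[2]
def ray(n,uv,c=None):
    K,M,o=c or cal(n); d=M@np.linalg.solve(K,[uv[0],uv[1],1.]); return o,d/np.linalg.norm(d)
def atz(n,uv,z,c=None):
    o,d=ray(n,uv,c); return o+d*(z-o[2])/d[2]
def tri(obs):
    A=np.zeros((3,3));b=np.zeros(3);L=[]
    for n,uv in obs:
        o,d=ray(n,uv);Pm=np.eye(3)-np.outer(d,d);A+=Pm;b+=Pm@o;L.append((o,d,Pm))
    X=np.linalg.solve(A,b); return X,[np.linalg.norm(Pm@(X-o)) for o,d,Pm in L]
E
python3 - <<'E'
from h import *
for n in ["scene","top"]:
    optics.capture(n)
    for t in ["tube_blue_1_mid","tube_green_1_mid","tube_red_mid","bucket_blue_1","bucket_grey_1"]:
        for d in finder.spot_in(n,t):
            r,c=d["point"]; print(n,t,round(d["p"],2),"px",round(c,1),round(r,1),"at z",np.round(atz(n,(c,r),57 if "tube" in t else 45)[:2]))
E
```

```text
scene tube_blue_1_mid 0.54 px 182.4 167.8 at z [394. 169.]
scene tube_green_1_mid 0.51 px 161.7 138.4 at z [448. 439.]
scene tube_red_mid 0.49 px 166.8 156.6 at z [389. 283.]
scene bucket_blue_1 0.81 px 307.4 201.7 at z [ 630. -275.]
scene bucket_blue_1 0.72 px 280.2 213.3 at z [ 513. -269.]
scene bucket_blue_1 0.7 px 320.9 243.6 at z [ 511. -460.]
scene bucket_grey_1 0.94 px 320.1 243.0 at z [ 511. -457.]
scene bucket_grey_1 0.8 px 336.2 217.1 at z [ 644. -396.]
scene bucket_grey_1 0.74 px 374.5 266.7 at z [ 560. -623.]
scene bucket_grey_1 0.72 px 336.8 275.6 at z [ 450. -583.]
top tube_blue_1_mid 0.49 px 308.9 212.7 at z [ 496. -356.]
top tube_green_1_mid 0.57 px 138.0 191.2 at z [418. 384.]
top tube_green_1_mid 0.4 px 273.8 218.5 at z [ 431. -219.]
top tube_red_mid 0.56 px 160.6 203.4 at z [383. 267.]
top bucket_blue_1 0.75 px 292.5 181.5 at z [ 644. -253.]
top bucket_blue_1 0.52 px 285.4 204.9 at z [ 517. -250.]
top bucket_grey_1 0.8 px 370.1 218.9 at z [ 538. -610.]
top bucket_grey_1 0.74 px 354.9 232.8 at z [ 455. -558.]
top bucket_grey_1 0.65 px 336.4 219.5 at z [ 499. -474.]
top bucket_grey_1 0.61 px 309.2 213.2 at z [ 501. -357.]
top bucket_grey_1 0.54 px 324.3 185.3 at z [ 659. -393.]
```

Run:
```python
from h import *
caps={}
for n,rg in [("scene",None),("top",None)]:
    im=optics.capture(n); hsv=cv2.cvtColor(im,cv2.COLOR_RGB2HSV)
    for nm,lo,hi in [("green",(45,90,40),(80,255,255)),("blue",(100,110,40),(122,255,255)),("white",(0,0,150),(180,40,255))]:
        m=cv2.inRange(hsv,lo,hi); k,l,st,ce=cv2.connectedComponentsWithStats(m)
        for i in range(1,k):
            if 12<st[i,4]<1500 and st[i,1]>110: print(n,nm,st[i].tolist(),np.round(ce[i],1).tolist())
    if n=="scene": a=im[110:300,100:420];cv2.imwrite("pics/sc1.png",cv2.resize(a[:,:,::-1],None,fx=2.5,fy=2.5,interpolation=cv2.INTER_CUBIC))
    else: a=im[140:260,80:400];cv2.imwrite("pics/tp1.png",cv2.resize(a[:,:,::-1],None,fx=2.5,fy=2.5,interpolation=cv2.INTER_CUBIC))
```

```text
scene green [158, 132, 7, 6, 35] [161.0, 134.8]
scene green [243, 197, 10, 8, 69] [247.7, 200.2]
scene blue [175, 154, 8, 6, 41] [178.7, 156.6]
scene blue [300, 190, 17, 22, 295] [307.6, 199.7]
scene blue [220, 196, 11, 6, 29] [225.3, 198.7]
scene blue [263, 200, 29, 24, 449] [278.5, 211.8]
scene blue [363, 214, 5, 6, 20] [365.2, 216.1]
scene blue [394, 222, 11, 9, 65] [398.9, 226.0]
scene blue [389, 244, 22, 25, 135] [398.1, 254.1]
scene white [119, 114, 8, 4, 18] [121.9, 116.1]
scene white [268, 116, 18, 10, 48] [275.4, 120.3]
scene white [253, 118, 11, 7, 30] [256.9, 121.7]
scene white [121, 122, 4, 4, 13] [122.6, 123.5]
scene white [254, 125, 60, 26, 82] [281.6, 138.7]
scene white [132, 131, 26, 12, 88] [144.7, 135.9]
scene white [349, 145, 116, 58, 176] [404.7, 173.1]
scene white [346, 157, 115, 59, 188] [405.2, 186.2]
scene white [186, 162, 57, 38, 103] [215.5, 181.2]
scene white [325, 169, 18, 13, 165] [333.5, 175.8]
scene white [190, 184, 22, 15, 173] [199.0, 191.0]
scene white [162, 191, 5, 6, 14] [164.0, 192.8]
scene white [197, 199, 23, 8, 53] [207.9, 202.5]
scene white [4
[... 2407 characters left out ...]
8, 172, 30, 21, 264] [351.4, 182.3]
top white [463, 181, 18, 13, 92] [472.1, 187.1]
top white [172, 194, 18, 5, 27] [180.7, 196.1]
top white [191, 197, 71, 13, 106] [227.5, 203.4]
top white [302, 202, 17, 15, 127] [310.5, 208.1]
top white [203, 211, 14, 13, 165] [209.2, 217.1]
top white [324, 210, 18, 14, 137] [333.6, 215.8]
top white [222, 217, 10, 16, 43] [226.4, 224.3]
top white [497, 229, 15, 48, 170] [500.3, 256.0]
top white [96, 245, 6, 7, 18] [99.4, 248.9]
top white [117, 269, 6, 7, 17] [120.5, 273.1]
top white [195, 279, 47, 77, 836] [220.5, 327.7]
top white [263, 279, 4, 4, 14] [264.4, 280.7]
top white [136, 292, 6, 6, 14] [139.4, 295.1]
top white [299, 301, 4, 4, 13] [300.2, 302.5]
```

View pics/sc1.png

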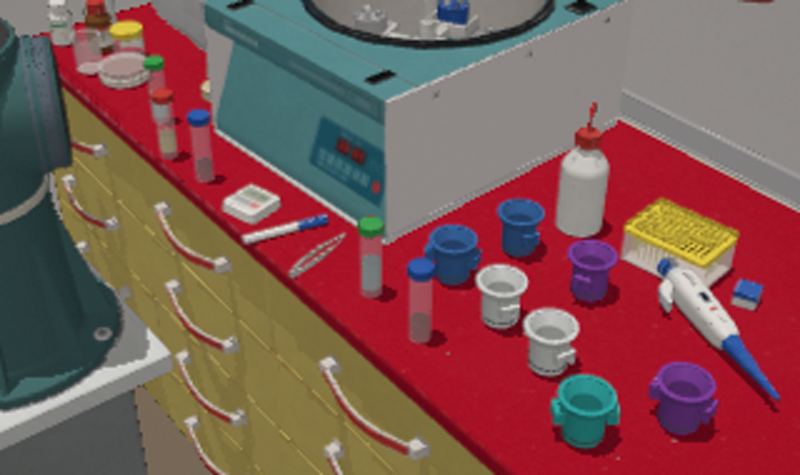

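View pics/tp1.png

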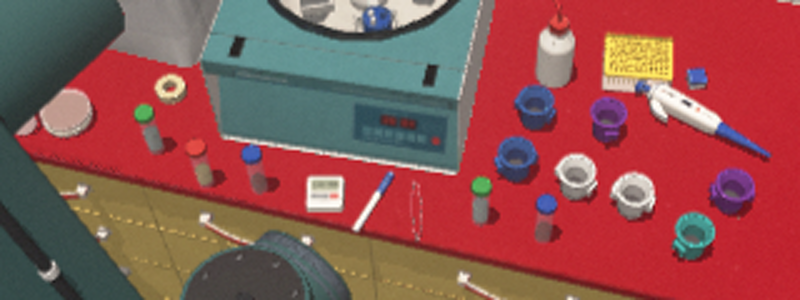

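Run:
```python
from h import *
for nm,s,t,z in [("GL",(161,134.8),(137.1,185),107),("BL",(178.7,156.6),(180,201.3),107),("RED",(165.2,148.8),(158.4,199.2),107),
 ("GR",(247.7,200.2),(272.1,214.1),107),("BR",(268.5,217),(298.1,221.1),107),
 ("bb1",(282.4,205.6),(286.8,202.8),62),("bb2",(308.4,194.8),(294.4,181.6),62),("gg1",(300.8,222.4),(310.8,210),62),("gg2",(320.4,240),(333.6,217.2),62)]:
    X,e=tri([("scene",s),("top",t)]); print(nm,np.round(X),np.round(e,1),"top@z",np.round(atz("top",t,z)[:2]),"sc@z",np.round(atz("scene",s,z)[:2]))
s=manip.get_state(); q=s["orientation"]; M=R.from_quat(np.r_[q[1:],q[0]]).as_matrix(); print(M.round(3))
K,W,o=cal("wrist"); print("cam in tool", (M.T@(o-s["tool_pos"])).round(1)); print((M.T@W).round(3))
```

```text
GL [418. 377. 107.] [0.5 0.5] top@z [418. 377.] sc@z [419. 378.]
BL [385. 172. 107.] [0.2 0.2] top@z [385. 172.] sc@z [386. 173.]
RED [376. 265. 103.] [1.4 1.4] top@z [373. 263.] sc@z [375. 259.]
GR [ 421. -213.  106.] [0.2 0.2] top@z [ 421. -213.] sc@z [ 420. -214.]
BR [ 416. -323.  106.] [0.9 0.9] top@z [ 415. -323.] sc@z [ 417. -324.]
bb1 [ 526. -256.   59.] [5.8 5.8] top@z [ 518. -255.] sc@z [ 531. -258.]
bb2 [ 639. -264.   61.] [4. 4.] top@z [ 634. -263.] sc@z [ 643. -264.]
gg1 [ 513. -362.   61.] [4.2 4.2] top@z [ 508. -361.] sc@z [ 518. -362.]
gg2 [ 502. -461.   62.] [3.9 3.9] top@z [ 497. -460.] sc@z [ 506. -461.]
[[ 0.     0.312  0.95 ]
 [ 0.     0.95  -0.312]
 [-1.     0.     0.   ]]
cam in tool [-170.7    0.4  -77.4]
[[ 0.    -0.274  0.962]
 [ 1.     0.001  0.   ]
 [-0.001  0.962  0.274]]
```

Run:
```python
from h import *
# top crop px -> full
f=lambda u,v:(80+u/2.5,140+v/2.5)
for p in [(222,137),(458,172)]: print("bottom",atz("top",f(*p),0).round())
for p in [(206,62),(465,97)]: print("topfront edge z245",atz("top",f(*p),245).round())
g=lambda u,v:(100+u/2.5,110+v/2.5)
for p in [(387,240),(218,128)]: print("sc bottom",atz("scene",g(*p),0).round())
for p in [(387,103),(206,12)]: print("sc top",atz("scene",g(*p),245).round())
```

```text
bottom [467. 270.   0.]
bottom [ 501. -156.    0.]
topfront edge z245 [454. 252. 245.]
topfront edge z245 [ 491. -168.  245.]
sc bottom [ 509. -136.    0.]
sc bottom [481. 290.   0.]
sc top [ 484. -169.  245.]
sc top [443. 219. 245.]
```

Call:
apply_moves(rot=[[-1, 0, 0], [-2, 0, 0], [-4, 0, 0], [-6, 0, 0], [-8, 0, 0], [-10, 0, 0], [-12, 0, 0], [-14, 0, 0], [-16, 0, 0], [-17, 0, 0], [-18, 0, 0], [-18.2, 0, 0]], travel=[[-10, -4, 6], [-25, -15, 20], [-35, -36, 48], [-45, -60, 79], [-50, -84, 111], [-50, -108, 143], [-50, -132, 175], [-50, -156, 207], [-50, -180, 238], [-50, -197, 261], [-50, -207, 275], [-50, -211, 280]], grip=[85, 85, 85, 85, 85, 85, 85, 85, 85, 85, 85, 85], grip_force=15)

```text
time: 1.85
tool_pos: [419.7, 375.6, 264.1]
orientation: [0.707, 0.0, 0.707, -0.0]
wrist_force: [1.0, -0.4, 0.5]
gripper_width: 60.8
```

```bash
cat > look.py <<'E'
from h import *
import sys
s=manip.get_state(); 
im=optics.capture("wrist"); c=cal("wrist"); out=cv2.resize(im[:,:,::-1],None,fx=1.5,fy=1.5,interpolation=cv2.INTER_CUBIC)
print("t",s["time"],"tcp",np.round(s["tool_pos"],1),"q",np.round(s["qpos"],2),"w",s["gripper_width"])
pts={"GL":(418,377,114),"BL":(385,172,114),"RED":(375,263,114),"GR":(421,-213,114),"BR":(416,-323,114),"bb1":(526,-256,62),"bb2":(639,-264,62),"gg1":(513,-362,62),"gg2":(502,-461,62)}
for k,p in pts.items():
    if ((c[1].T@(np.array(p)-c[2]))[2]<30): continue
    u=proj("wrist",p,c)
    if 0<u[0]<512 and 0<u[1]<384:
        cv2.drawMarker(out,tuple(int(x*1.5) for x in u),(255,255,0),cv2.MARKER_CROSS,14,1); print(k,u.round(1))
cv2.imwrite(sys.argv[1],out); np.save("last.npy",im)
import pickle; pickle.dump(c,open("lastc.pkl","wb"))
E
python3 look.py pics/w1.png
```

```text
t 1.85 tcp [419.7 375.6 264.1] q [ 0.69  0.1   1.98 -0.    1.06 -0.88] w 60.81009357863997
GL [259.3 173.4]
BL [ 63.3 142.6]
RED [149.4 133. ]
```

View pics/w1.png

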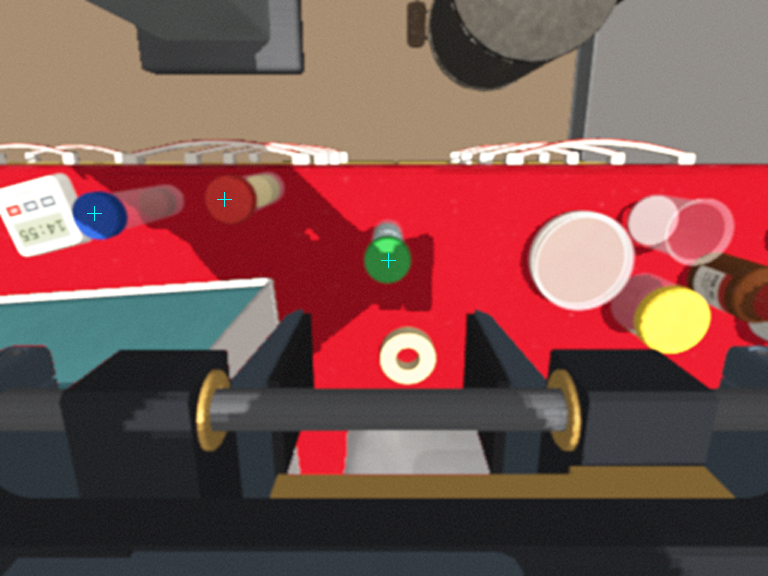

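Call:
apply_moves(rot=[[0, 0, 0], [0, 0, 0], [0, 0, 0], [0, 0, 0], [0, 0, 0], [0, 0, 0], [0, 0, 0], [0, 0, 0], [0, 0, 0], [0, 0, 0], [0, 0, 0], [0, 0, 0]], travel=[[20, 1, -2], [50, 1, -2], [80, 1, -2], [110, 1, -2], [135, 1, -2], [155, 1, -2], [168, 1, -2], [176, 1, -2], [176, 1, -2], [176, 1, -2], [176, 1, -2], [176, 1, -2]], grip=[85, 85, 85, 85, 85, 85, 85, 85, 85, 170, 180, 190])

```text
time: 2.9
tool_pos: [418.1, 377.5, 89.3]
orientation: [0.708, 0.001, 0.706, 0.0]
wrist_force: [0.0, -0.1, 0.4]
gripper_width: 43.9
```

Call:
apply_moves(rot=[[0, 0, 0], [0, 0, 0], [0, 0, 0], [0, 0, 0]], travel=[[0, 0, 0], [0, 0, 0], [0, 0, 0], [0, 0, 0]], grip=[210, 210, 210, 210])

```text
time: 3.23
tool_pos: [418.7, 377.9, 90.1]
orientation: [0.708, 0.001, 0.706, 0.0]
wrist_force: [-0.4, -0.7, 6.9]
gripper_width: 32.4
```

Call:
apply_moves(rot=[[0, 0, 0], [0, 0, 0], [0, 0, 0], [0, 0, 0], [0, 0, 0], [0, 0, 0], [0, 0, 0], [0, 0, 0], [0, 0, 0], [0, 0, 0], [0, 0, 0], [0, 0, 0]], travel=[[-8, 0, 0], [-25, 0, 0], [-50, 0, 0], [-85, 0, 0], [-120, 0, 0], [-155, 0, 0], [-190, 0, 0], [-220, 0, 0], [-250, 0, 5], [-275, -8, 15], [-285, -20, 25], [-290, -35, 35]], grip=[210, 210, 210, 210, 210, 210, 210, 210, 210, 210, 210, 210])

```text
time: 4.23
tool_pos: [453.4, 342.4, 383.3]
orientation: [0.709, 0.002, 0.705, 0.001]
wrist_force: [0.2, 0.4, -1.3]
gripper_width: 32.1
```

```bash
python3 look.py pics/w2.png
```

```text
t 4.2333 tcp [453.4 342.4 383.3] q [ 0.61  0.    1.87  0.    1.27 -0.97] w 32.08541477604827
GL [283.7 128.8]
BL [136.2 104.7]
RED [201.6  97.1]
```

View pics/w2.png

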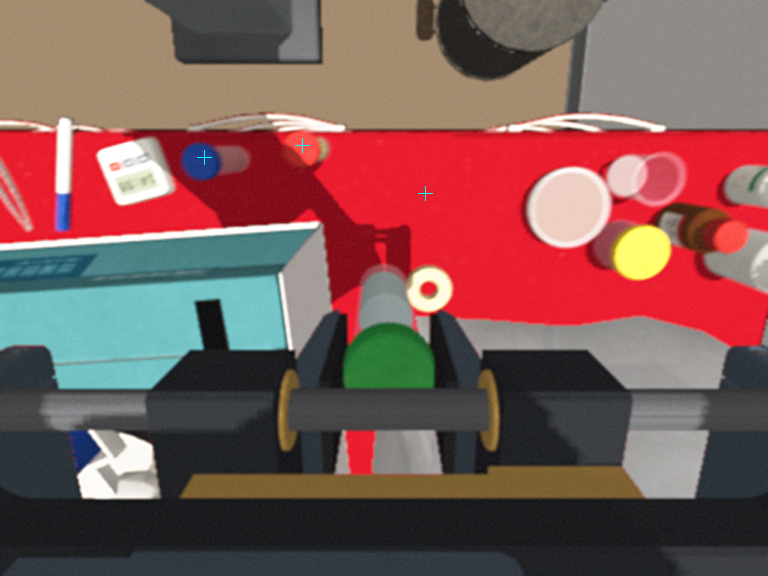

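Call:
apply_moves(rot=[[0, 0, 0], [0, 0, 0], [0, 0, 0], [0, 0, 0], [0, 0, 0], [0, 0, 0], [0, 0, 0], [0, 0, 0], [0, 0, 0], [0, 0, 0], [0, 0, 0], [0, 0, 0]], travel=[[0, -10, 3], [0, -30, 8], [0, -60, 14], [0, -92, 20], [0, -124, 26], [0, -156, 32], [0, -188, 38], [0, -220, 42], [0, -252, 45], [0, -284, 46], [0, -316, 46], [0, -348, 46]], grip=[210, 210, 210, 210, 210, 210, 210, 210, 210, 210, 210, 210])

```text
time: 5.28
tool_pos: [499.5, -9.4, 382.2]
orientation: [0.709, 0.001, 0.705, 0.001]
wrist_force: [-0.0, 1.2, 0.5]
gripper_width: 32.4
```

Call:
apply_moves(rot=[[0, 0, 0], [0, 0, 0], [0, 0, 0], [0, 0, 0], [0, 0, 0], [0, 0, 0], [0, 0, 0], [0, 0, 0], [0, 0, 0], [0, 0, 0], [0, 0, 0], [0, 0, 0]], travel=[[0, -33, 0], [0, -66, 0], [0, -99, 0], [0, -132, 0], [0, -165, 0], [0, -198, 0], [0, -231, 0], [0, -264, 0], [0, -297, 0], [0, -320, 0], [0, -335, 0], [0, -340, 0]], grip=[210, 210, 210, 210, 210, 210, 210, 210, 210, 210, 210, 210])

```text
time: 6.28
tool_pos: [498.6, -350.9, 380.8]
orientation: [0.709, 0.002, 0.705, 0.0]
wrist_force: [0.5, 0.1, 0.2]
gripper_width: 32.3
```

```bash
python3 look.py pics/w3.png
```

```text
t 6.2833 tcp [ 498.6 -350.9  380.8] q [-0.65  0.08  1.79  0.01  1.27 -2.22] w 32.29723789856426
GR [357.8  98.6]
BR [277.7  94.9]
bb1 [315.7 165.7]
bb2 [307.8 229.6]
gg1 [250.6 157.9]
gg2 [188.9 151.3]
```

View pics/w3.png

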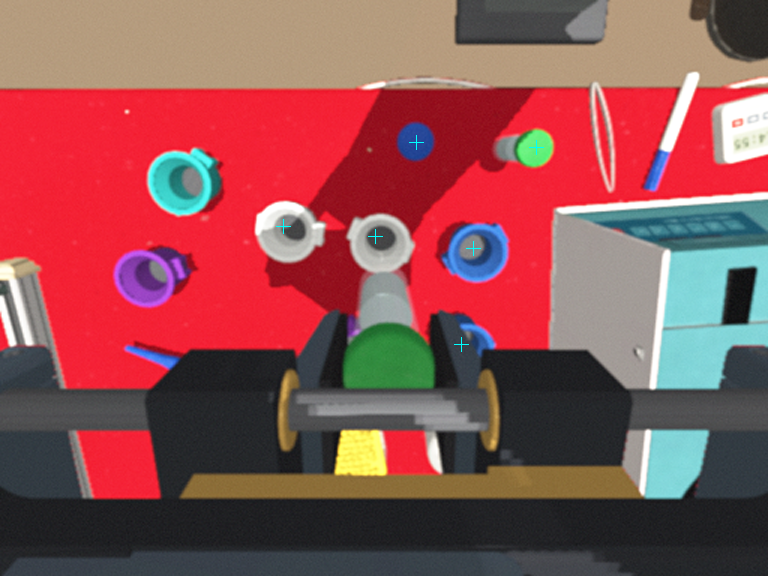

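Run:
```python
from h import *
im=np.load("last.npy"); a=im[120:240,160:350]
cv2.imwrite("pics/w3c.png",cv2.resize(a[:,:,::-1],None,fx=4,fy=4,interpolation=cv2.INTER_CUBIC))
```

```text
(no output)
```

View pics/w3c.png

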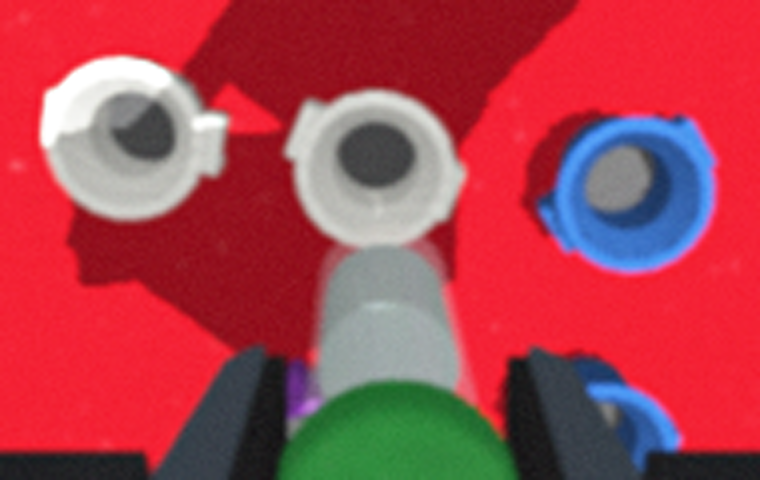

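Run:
```python
from h import *
import pickle; c=pickle.load(open("lastc.pkl","rb"))
for n,u in dict(gg2=(191.75,154.5),gg1=(254.25,162.25),bb1=(318.5,168.5)).items(): print(n,atz("wrist",u,62,c).round(1))
print("capheld",atz("wrist",(388/1.5,358/1.5),380.8+26,c).round(1))
for n,u in dict(BR=(416/1.5,142/1.5),GR=(535/1.5,147/1.5)).items(): print(n,atz("wrist",u,114,c).round(1))
print(atz("top",(302,172),0).round())
s=manip.get_state(); q=s["orientation"]; M=R.from_quat(np.r_[q[1:],q[0]]).as_matrix(); print(M.round(4))
```

```text
gg2 [ 507.2 -456.8   62. ]
gg1 [ 520.1 -356.2   62. ]
bb1 [ 530.7 -251.2   62. ]
capheld [ 490.1 -350.1  406.8]
BR [ 415.7 -323.5  114. ]
GR [ 420.2 -214.6  114. ]
[ 738. -280.    0.]
[[ 0.0051  0.002   1.    ]
 [ 0.0036  1.     -0.002 ]
 [-1.      0.0036  0.0051]]
```

Call:
apply_moves(rot=[[0, 0, 0], [0, 0, 0], [0, 0, 0], [0, 0, 0], [0, 0, 0], [0, 0, 0], [0, 0, 0], [0, 0, 0], [0, 0, 0], [0, 0, 0], [0, 0, 0], [0, 0, 0]], travel=[[0, -15, 1], [5, -40, 3], [20, -70, 5], [45, -95, 6], [75, -105, 7], [105, -107, 7], [135, -107, 7], [160, -107, 7], [180, -107, 7], [190, -107, 7], [194, -107, 7], [194, -107, 7]], grip=[210, 210, 210, 210, 210, 210, 210, 210, 210, 210, 210, 210])

```text
time: 7.33
tool_pos: [506.7, -456.3, 186.3]
orientation: [0.709, 0.002, 0.705, 0.001]
wrist_force: [-0.7, -0.3, -0.3]
gripper_width: 31.9
```

```bash
python3 look.py pics/w4.png
python3 - <<'E'
from h import *
im=optics.capture("scene"); s=manip.get_state(); p=proj("scene",s["tool_pos"]).round().astype(int); print(p)
a=im[p[1]-50:p[1]+70,p[0]-80:p[0]+80]; cv2.imwrite("pics/s4.png",cv2.resize(a[:,:,::-1],None,fx=4,fy=4,interpolation=cv2.INTER_CUBIC))
E
```

```text
t 7.3333 tcp [ 506.7 -456.3  186.3] q [-0.77  0.38  1.79  0.01  0.97 -2.34] w 31.908287974336307
BR [435.4  80.4]
bb1 [455.3 197.7]
bb2 [430.1 293.6]
gg1 [352.3 185.5]
gg2 [253.6 175. ]
[323 205]
```

View pics/w4.png

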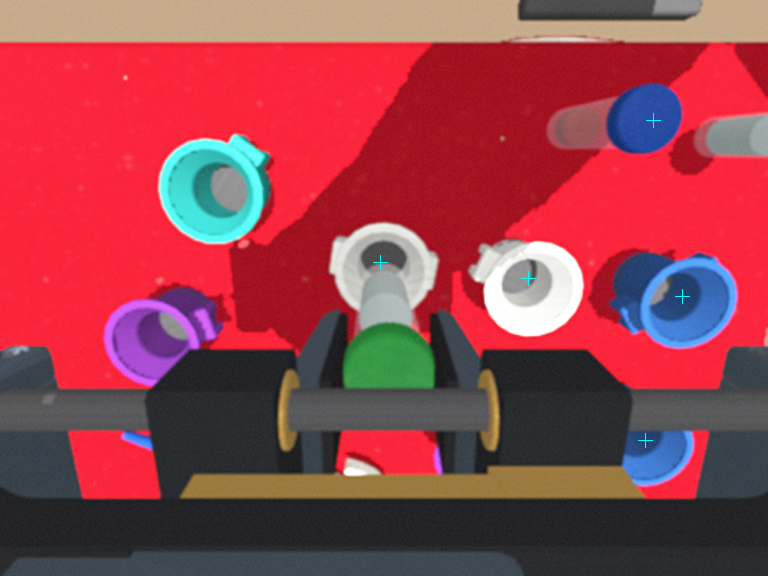

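View pics/s4.png

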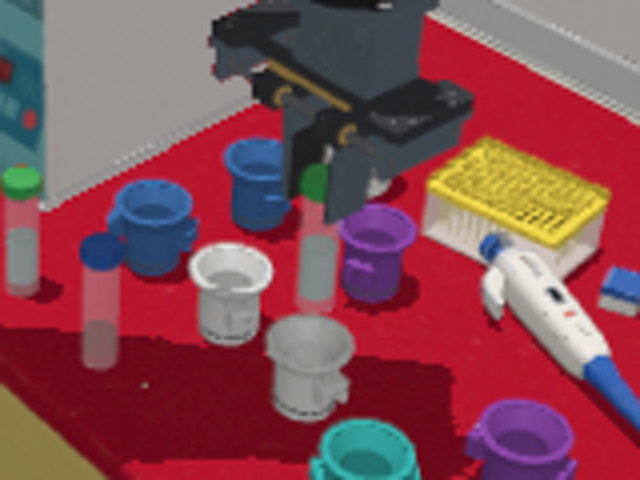

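Call:
apply_moves(rot=[[0, 0, 0], [0, 0, 0], [0, 0, 0], [0, 0, 0], [0, 0, 0], [0, 0, 0], [0, 0, 0], [0, 0, 0], [0, 0, 0], [0, 0, 0], [0, 0, 0], [0, 0, 0]], travel=[[8, -2, -1], [20, -2, -1], [32, -2, -1], [44, -2, -1], [54, -2, -1], [63, -2, -1], [71, -2, -1], [77, -2, -1], [82, -2, -1], [86, -2, -1], [88, -2, -1], [89, -2, -1]], grip=[210, 210, 210, 210, 210, 210, 210, 210, 210, 210, 210, 210])

```text
time: 8.43
tool_pos: [506.8, -458.9, 98.7]
orientation: [0.709, 0.001, 0.705, 0.0]
wrist_force: [0.4, 0.1, -0.3]
gripper_width: 32.2
```

Call:
apply_moves(rot=[[0, 0, 0], [0, 0, 0], [0, 0, 0], [0, 0, 0], [0, 0, 0], [0, 0, 0], [0, 0, 0], [0, 0, 0], [0, 0, 0], [0, 0, 0], [0, 0, 0], [0, 0, 0]], travel=[[2, 0, 0], [3, 0, 0], [3, 0, 0], [3, 0, 0], [3, 0, 0], [3, 0, 0], [3, 0, 0], [-5, 0, 0], [-25, 0, 0], [-55, 0, 0], [-85, 0, 0], [-115, 0, 0]], grip=[210, 210, 150, 120, 85, 85, 85, 85, 85, 85, 85, 85])

```text
time: 9.43
tool_pos: [505.9, -459.0, 215.5]
orientation: [0.709, 0.001, 0.705, 0.0]
wrist_force: [0.7, -0.5, -0.6]
gripper_width: 61.1
```

```bash
python3 look.py pics/w5.png
python3 - <<'E'
from h import *
im=optics.capture("scene"); a=im[160:300,220:420]; cv2.imwrite("pics/s5.png",cv2.resize(a[:,:,::-1],None,fx=4,fy=4,interpolation=cv2.INTER_CUBIC))
E
```

```text
t 9.4333 tcp [ 505.9 -459.   215.5] q [-0.77  0.35  1.77  0.01  1.02 -2.35] w 61.08161730260227
BR [419.5  80.7]
bb1 [441.5 186.7]
bb2 [419.3 275. ]
gg1 [347.9 175.4]
gg2 [258.7 165.7]
```

View pics/w5.png

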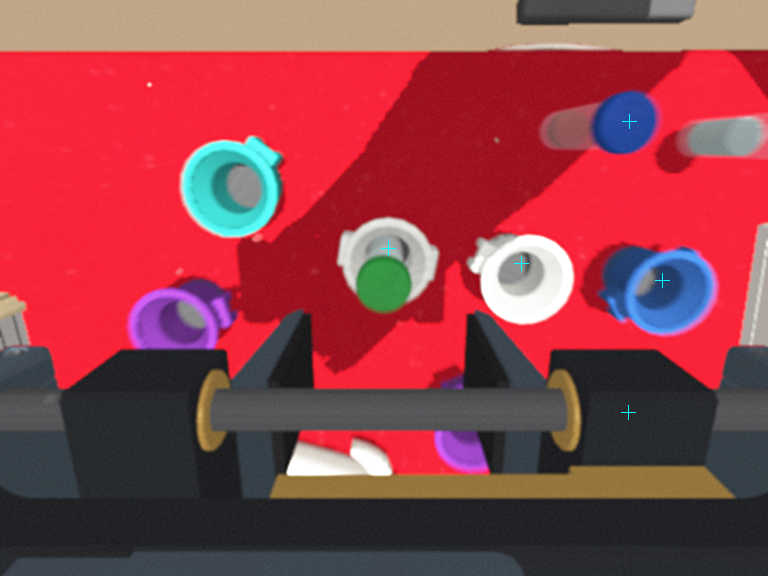

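View pics/s5.png

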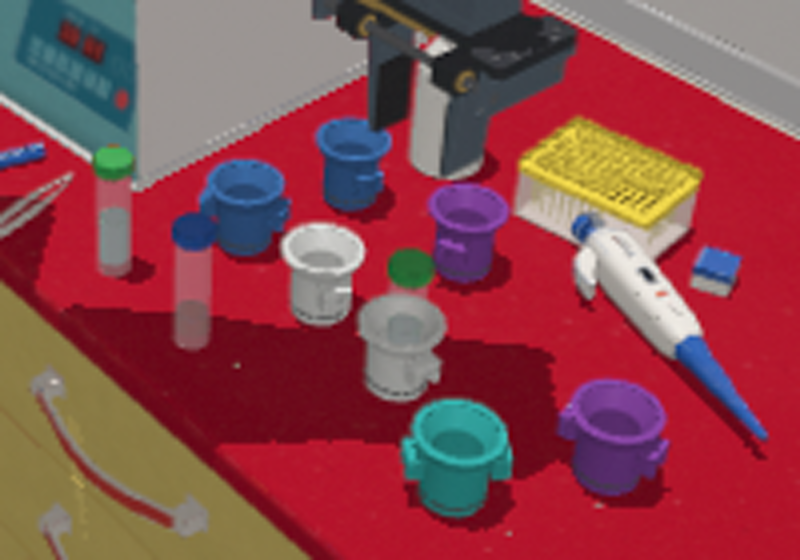

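Run:
```python
from h import *
import pickle; c=pickle.load(open("lastc.pkl","rb"))
for n,u,z in [("gg1",(527,279.5),62),("bb1",(666,290),62),("BR",(625,122),114),("GLcap",(384,284),120),("gg2",(388,262),62)]: print(n,atz("wrist",np.array(u)/1.5,z,c).round(1))
```

```text
gg1 [ 525.6 -357.1   62. ]
bb1 [ 533.8 -251.9   62. ]
BR [ 416.5 -325.4  114. ]
GLcap [ 511.5 -463.3  120. ]
gg2 [ 512.1 -461.    62. ]
```

Call:
apply_moves(rot=[[0, 0, 0], [0, 0, 0], [0, 0, 0], [0, 0, 0], [0, 0, 0], [0, 0, 0], [0, 0, 0], [0, 0, 0], [0, 0, 0], [0, 0, 0], [0, 0, 0]], travel=[[0, 10, -4], [0, 34, -12], [0, 65, -23], [0, 97, -34], [0, 129, -46], [0, 161, -57], [0, 190, -67], [0, 217, -77], [0, 235, -83], [0, 243, -85], [0, 245, -86]], grip=[85, 85, 85, 85, 85, 85, 85, 85, 85, 85, 85])

```text
time: 10.45
tool_pos: [421.6, -214.4, 217.7]
orientation: [0.711, -0.001, 0.703, -0.001]
wrist_force: [0.8, -0.8, -0.1]
gripper_width: 60.7
```

```bash
python3 look.py pics/w6.png
```

```text
t 10.45 tcp [ 421.6 -214.4  217.7] q [-0.52  0.    2.19  0.    0.94 -2.09] w 60.67387533066121
GR [260.9 184.1]
BR [142.1 178.8]
bb1 [224.4 256.9]
bb2 [221.  334.8]
gg1 [134.2 246.9]
gg2 [ 48.6 238.2]
```

View pics/w6.png

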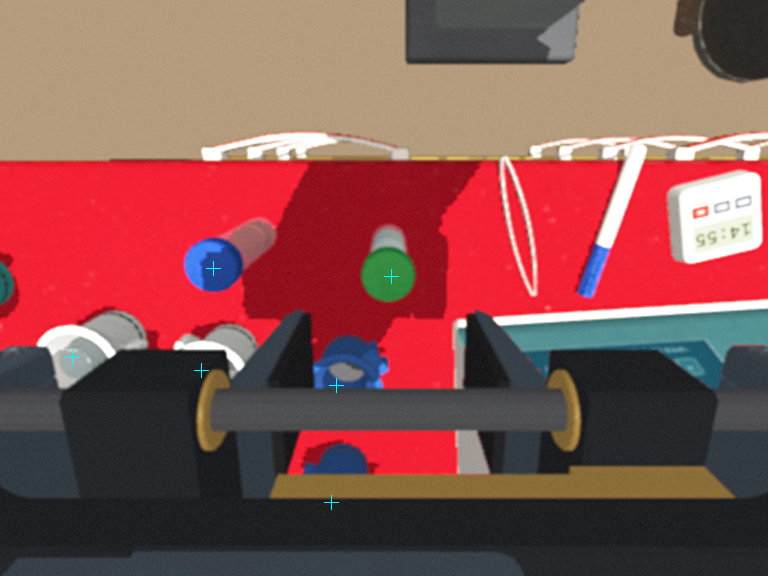

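Call:
apply_moves(rot=[[0, 0.6, 0], [0, 0.6, 0], [0, 0.6, 0], [0, 0.6, 0], [0, 0.6, 0], [0, 0.6, 0], [0, 0.6, 0], [0, 0.6, 0], [0, 0.6, 0], [0, 0.6, 0], [0, 0.6, 0], [0, 0.6, 0]], travel=[[15, 0, -1], [40, 0, -1], [65, 0, -1], [90, 0, -1], [110, 0, -1], [122, 0, -1], [128, 0, -1], [128, 0, -1], [128, 0, -1], [128, 0, -1], [128, 0, -1], [128, 0, -1]], grip=[85, 85, 85, 85, 85, 85, 85, 150, 190, 210, 210, 210])

```text
time: 11.5
tool_pos: [422.9, -215.8, 90.6]
orientation: [0.708, -0.001, 0.706, -0.002]
wrist_force: [0.6, -0.2, 2.5]
gripper_width: 31.8
```

Call:
apply_moves(rot=[[0, 0, 0], [0, 0, 0], [0, 0, 0]], travel=[[0, 0, 0], [0, 0, 0], [0, 0, 0]], grip=[210, 210, 210])

```text
time: 11.75
tool_pos: [423.0, -215.8, 90.9]
orientation: [0.708, -0.001, 0.706, -0.002]
wrist_force: [-0.4, -0.2, 0.5]
gripper_width: 31.6
```

Call:
apply_moves(rot=[[0, 0, 0], [0, 0, 0], [0, 0, 0], [0, 0, 0], [0, 0, 0], [0, 0, 0], [0, 0, 0], [0, 0, 0], [0, 0, 0], [0, 0, 0], [0, 0, 0], [0, 0, 0]], travel=[[-8, 0, 0], [-28, 0, 0], [-58, 0, 0], [-90, 0, 0], [-120, -5, 4], [-140, -22, 15], [-150, -48, 34], [-150, -78, 55], [-150, -106, 75], [-150, -127, 90], [-150, -137, 97], [-150, -140, 99]], grip=[210, 210, 210, 210, 210, 210, 210, 210, 210, 210, 210, 210])

```text
time: 12.75
tool_pos: [522.1, -356.4, 241.8]
orientation: [0.708, -0.001, 0.706, -0.002]
wrist_force: [1.0, 0.2, 0.2]
gripper_width: 31.5
```

```bash
python3 look.py pics/w7.png
```

```text
t 12.75 tcp [ 522.1 -356.4  241.8] q [-0.64  0.24  1.86 -0.    1.03 -2.2 ] w 31.51323176195297
GR [415.   73.2]
BR [294.7  67.4]
bb1 [344.  172.2]
bb2 [330.9 258.6]
gg1 [253.5 161.2]
gg2 [167.6 151.8]
```

View pics/w7.png

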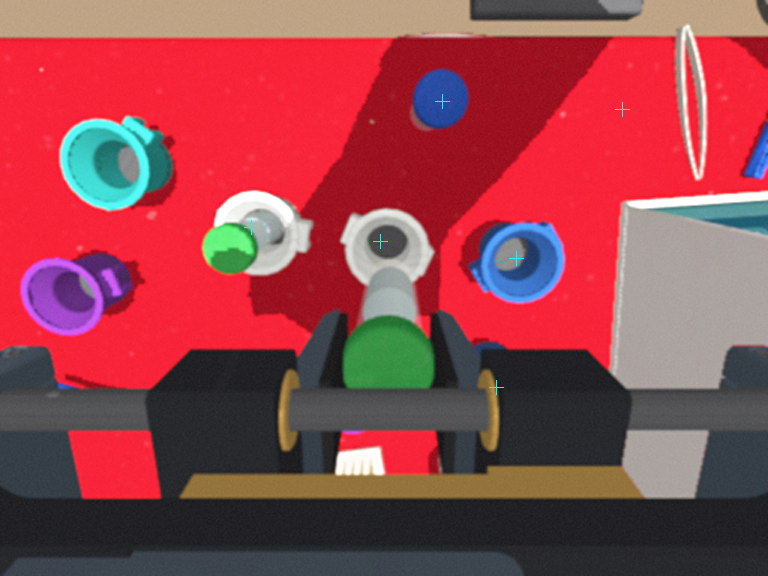

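Call:
apply_moves(rot=[[0, 0, 0], [0, 0, 0], [0, 0, 0], [0, 0, 0], [0, 0, 0], [0, 0, 0], [0, 0, 0], [0, 0, 0], [0, 0, 0], [0, 0, 0], [0, 0, 0], [0, 0, 0]], travel=[[10, 0, 0], [30, 0, 0], [52, 0, 0], [72, 0, 0], [88, 0, 0], [102, 0, 0], [114, 0, 0], [124, 0, 0], [132, 0, 0], [138, 0, 0], [142, 0, 0], [143, 0, 0]], grip=[210, 210, 210, 210, 210, 210, 210, 210, 210, 210, 210, 210])

```text
time: 13.8
tool_pos: [521.6, -355.9, 98.1]
orientation: [0.708, -0.001, 0.706, -0.002]
wrist_force: [0.5, -2.0, -0.5]
gripper_width: 31.9
```

Call:
apply_moves(rot=[[0, 0, 0], [0, 0, 0], [0, 0, 0], [0, 0, 0], [0, 0, 0], [0, 0, 0], [0, 0, 0], [0, 0, 0], [0, 0, 0], [0, 0, 0], [0, 0, 0], [0, 0, 0]], travel=[[1, 0, 0], [1, 0, 0], [1, 0, 0], [1, 0, 0], [1, 0, 0], [1, 0, 0], [1, 0, 0], [-5, 0, 0], [-25, 0, 0], [-55, 0, 0], [-85, 0, 0], [-115, 0, 0]], grip=[210, 210, 150, 120, 85, 85, 85, 85, 85, 85, 85, 85])

```text
time: 14.8
tool_pos: [521.2, -355.4, 214.8]
orientation: [0.708, -0.001, 0.706, -0.001]
wrist_force: [0.6, -0.8, -0.1]
gripper_width: 60.6
```

```bash
python3 look.py pics/w8.png;  python3 - <<'E'
from h import *
im=optics.capture("scene"); a=im[160:300,220:420]; cv2.imwrite("pics/s8.png",cv2.resize(a[:,:,::-1],None,fx=4,fy=4,interpolation=cv2.INTER_CUBIC))
E
```

```text
t 14.8 tcp [ 521.2 -355.4  214.8] q [-0.63  0.27  1.88 -0.    0.99 -2.2 ] w 60.56447091470296
GR [430.  68.]
BR [299.6  61.7]
bb1 [350.9 174.1]
bb2 [336.4 265.1]
gg1 [254.9 162.4]
gg2 [163.7 152.3]
```

View pics/w8.png

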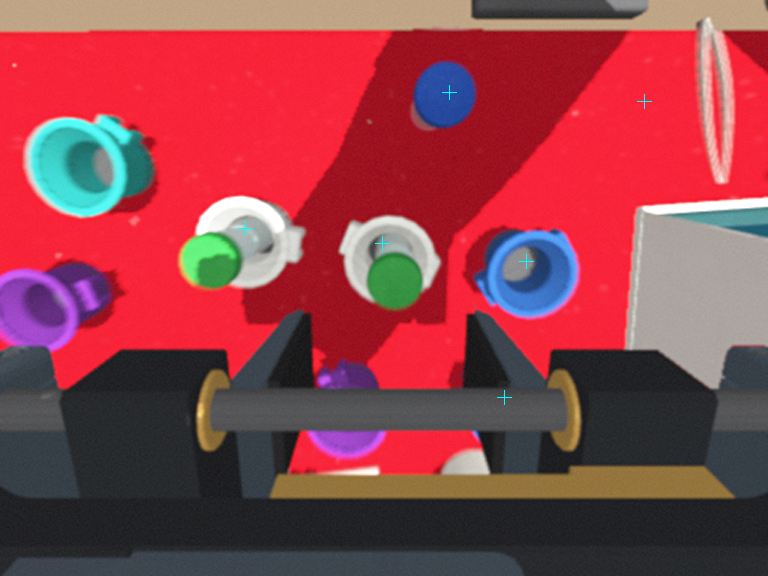

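View pics/s8.png

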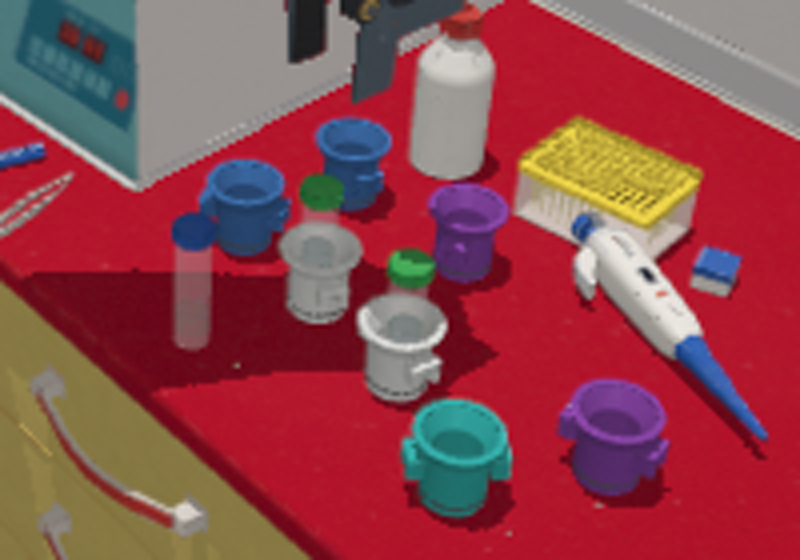

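Run:
```python
from h import *
s=manip.get_state(); c=cal("wrist")
for n in ["scene","top"]:
    im=optics.capture(n).copy(); p=proj(n,c[2]); t=proj(n,s["tool_pos"]); print(n,p.round(),t.round())
    x,y=int(p[0]),int(p[1]); y0=max(0,y-90);x0=max(0,x-100); a=im[y0:y0+180,x0:x0+200].copy()
    a=cv2.resize(a[:,:,::-1],None,fx=3.3,fy=3.3,interpolation=cv2.INTER_CUBIC)
    for q,col in [(p,(0,255,255)),(t,(255,255,0))]: cv2.drawMarker(a,(int((q[0]-x0)*3.3),int((q[1]-y0)*3.3)),col,cv2.MARKER_CROSS,14,1)
    cv2.imwrite(f"pics/cam_{n}.png",a)
```

```text
scene [286. 135.] [304. 179.]
top [314. 176.] [314. 186.]
```

View pics/cam_scene.png

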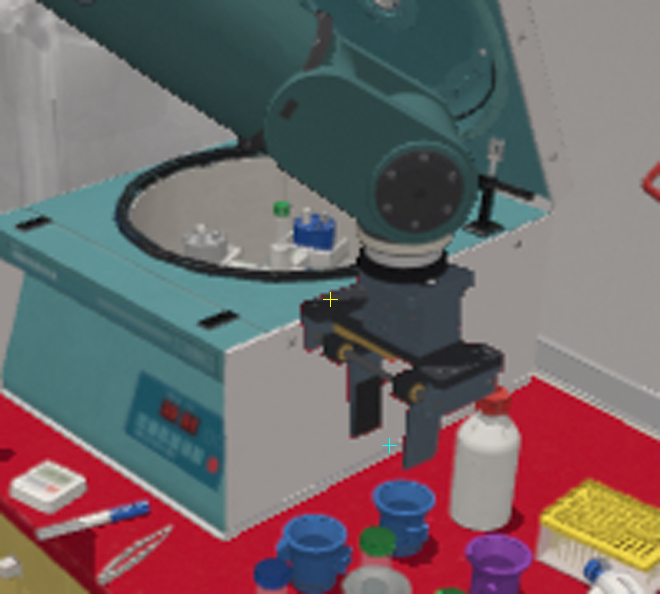

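View pics/cam_top.png

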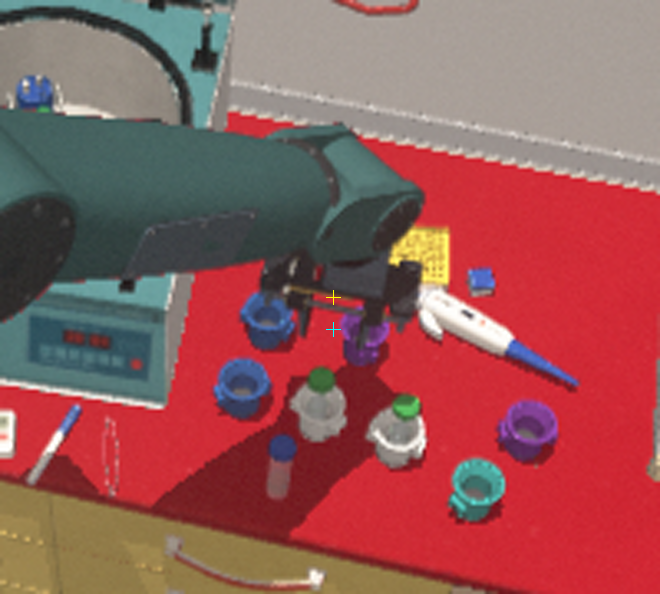

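Call:
apply_moves(rot=[[0, 0, 0], [0, 0, 0], [0, 0, 0], [0, 0, 0], [0, 0.2, 0], [0, 0.2, 0], [0, 0.2, 0], [0, 0.2, 0], [0, 0.2, 0], [0, 0.2, 0], [0, 0.2, 0], [0, 0.2, 0]], travel=[[0, 4, -12], [0, 12, -40], [0, 21, -70], [0, 28, -95], [0, 31, -104], [15, 31, -105], [40, 31, -105], [65, 31, -105], [88, 31, -105], [107, 31, -105], [120, 31, -105], [125, 31, -105]], grip=[85, 85, 85, 85, 85, 85, 85, 85, 85, 85, 85, 85])

```text
time: 16.0
tool_pos: [415.5, -323.8, 85.8]
orientation: [0.706, -0.0, 0.708, -0.001]
wrist_force: [-1.0, -0.1, 0.7]
gripper_width: 60.8
```

```bash
python3 look.py pics/w9.png
```

```text
t 16.0 tcp [ 415.5 -323.8   85.8] q [-0.7   0.31  2.13 -0.01  0.7  -2.27] w 60.77358330186012
GR [470.6 264.5]
BR [259.7 255.7]
bb1 [345.6 350.8]
gg1 [208.7 336.8]
gg2 [ 77.5 324.6]
```

View pics/w9.png

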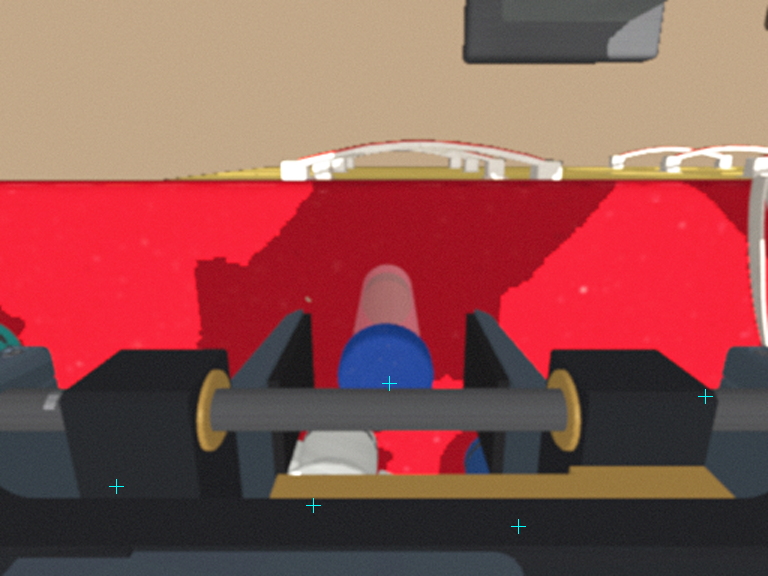

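Call:
apply_moves(rot=[[0, 0, 0], [0, 0, 0], [0, 0, 0], [0, 0, 0], [0, 0, 0], [0, 0, 0], [0, 0, 0]], travel=[[-2, -1, 0], [-3, -1, 0], [-3, -1, 0], [-3, -1, 0], [-3, -1, 0], [-3, -1, 0], [-3, -1, 0]], grip=[120, 160, 210, 210, 210, 210, 210])

```text
time: 16.63
tool_pos: [416.2, -325.4, 89.8]
orientation: [0.706, -0.001, 0.708, -0.001]
wrist_force: [0.6, 0.7, 6.7]
gripper_width: 32.0
```

Call:
apply_moves(rot=[[0, 0, 0], [0, 0, 0], [0, 0, 0], [0, 0, 0], [0, 0, 0], [0, 0, 0], [0, 0, 0], [0, 0, 0], [0, 0, 0], [0, 0, 0], [0, 0, 0], [0, 0, 0]], travel=[[-8, 0, 0], [-28, 0, 0], [-58, 0, 0], [-90, 0, 0], [-120, 0, 0], [-142, 5, 15], [-155, 15, 40], [-160, 26, 75], [-160, 37, 105], [-160, 45, 130], [-160, 50, 145], [-160, 53, 150]], grip=[210, 210, 210, 210, 210, 210, 210, 210, 210, 210, 210, 210])

```text
time: 17.63
tool_pos: [568.1, -271.4, 249.5]
orientation: [0.706, -0.001, 0.708, -0.001]
wrist_force: [-0.7, 0.8, 0.2]
gripper_width: 32.5
```

```bash
python3 look.py pics/w10.png
```

```text
t 17.6333 tcp [ 568.1 -271.4  249.5] q [-0.48  0.23  1.86 -0.    1.05 -2.05] w 32.46768826179099
GR [323.6  20.5]
BR [201.1  14.3]
bb1 [272.  132.7]
bb2 [264.5 223.5]
gg1 [179.6 121.1]
gg2 [ 92.  111.1]
```

View pics/w10.png

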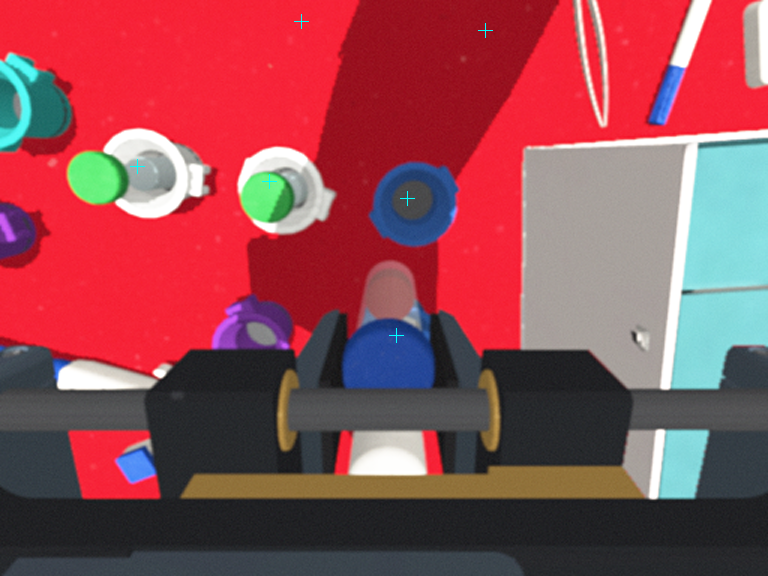

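Run:
```python
from h import *
import pickle; c=pickle.load(open("lastc.pkl","rb"))
for n,u,z in [("bb1",(414,204),62),("side bot",(525,148),0),("side bot2",(522,340),0),("side top",(695,143),245),("side top2",(653,490),245)]: print(n,atz("wrist",np.array(u)/1.5,z,c).round(1))
```

```text
bb1 [ 529.8 -251.3   62. ]
side bot [ 487.7 -151.3   -0. ]
side bot2 [ 669.4 -139.4    0. ]
side top [ 487.7 -159.   245. ]
side top2 [ 638.5 -150.6  245. ]
```

Call:
apply_moves(rot=[[0, 0, 0], [0, 0, 0], [0, 0, 0], [0, 0, 0], [0, 0, 0], [0, 0, 0]], travel=[[0, 1, 12], [0, 3, 32], [0, 5, 52], [0, 6, 66], [0, 7, 72], [0, 7, 72]], grip=[210, 210, 210, 210, 210, 210])

```text
time: 18.18
tool_pos: [639.8, -264.5, 248.9]
orientation: [0.706, -0.001, 0.708, -0.001]
wrist_force: [0.5, 0.2, -0.1]
gripper_width: 32.5
```

```bash
python3 look.py pics/w11.png
```

```text
t 18.1833 tcp [ 639.8 -264.5  248.9] q [-0.42  0.33  1.73 -0.    1.08 -1.99] w 32.51239324100322
bb1 [266.6  66.6]
bb2 [259.2 168. ]
gg1 [168.7  53.7]
gg2 [75.6 42.6]
```

View pics/w11.png

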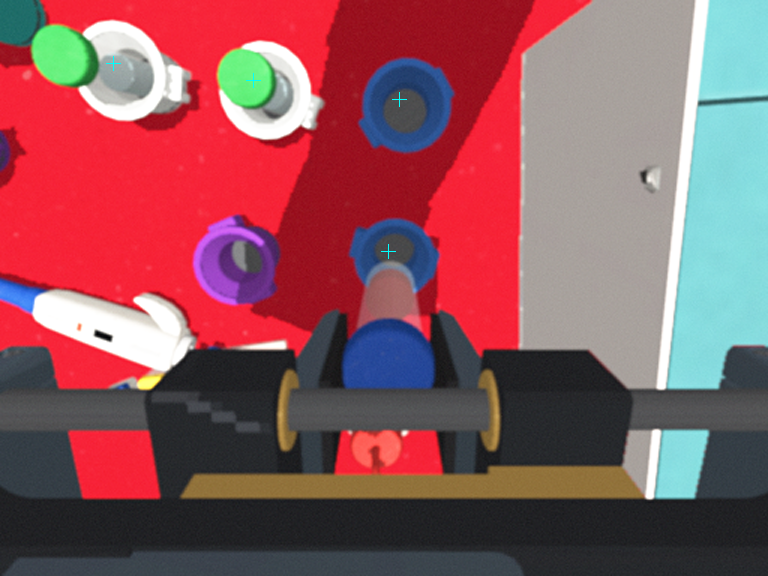

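Call:
apply_moves(rot=[[0, 0, 0], [0, 0, 0], [0, 0, 0], [0, 0, 0], [0, 0, 0], [0, 0, 0], [0, 0, 0], [0, 0, 0], [0, 0, 0], [0, 0, 0], [0, 0, 0], [0, 0, 0]], travel=[[5, 3, 2], [22, 5, 3], [45, 5, 3], [68, 5, 3], [88, 5, 3], [105, 5, 3], [118, 5, 3], [129, 5, 3], [138, 5, 3], [145, 5, 3], [149, 5, 3], [151, 5, 3]], grip=[210, 210, 210, 210, 210, 210, 210, 210, 210, 210, 210, 210])

```text
time: 19.23
tool_pos: [641.4, -259.9, 97.4]
orientation: [0.706, -0.001, 0.708, -0.001]
wrist_force: [-0.8, -1.1, 0.6]
gripper_width: 32.1
```

Call:
apply_moves(rot=[[0, 0, 0], [0, 0, 0], [0, 0, 0], [0, 0, 0], [0, 0, 0], [0, 0, 0], [0, 0, 0], [0, 0, 0], [0, 0, 0], [0, 0, 0], [0, 0, 0], [0, 0, 0]], travel=[[1, 0, 0], [1, 0, 0], [1, 0, 0], [1, 0, 0], [1, 0, 0], [1, 0, 0], [1, 0, 0], [-5, 0, 0], [-25, 0, 0], [-55, 0, 0], [-85, 0, 0], [-115, 0, 0]], grip=[210, 210, 150, 120, 85, 85, 85, 85, 85, 85, 85, 85])

```text
time: 20.23
tool_pos: [641.5, -259.5, 214.1]
orientation: [0.706, -0.001, 0.708, -0.001]
wrist_force: [-0.4, -0.9, -0.2]
gripper_width: 61.0
```

```bash
python3 look.py pics/w12.png;  python3 - <<'E'
from h import *
im=optics.capture("scene"); a=im[160:300,220:420]; cv2.imwrite("pics/s12.png",cv2.resize(a[:,:,::-1],None,fx=4,fy=4,interpolation=cv2.INTER_CUBIC))
E
```

```text
t 20.2333 tcp [ 641.5 -259.5  214.1] q [-0.42  0.37  1.75 -0.    1.03 -1.99] w 61.02918476518215
bb1 [263.8  56.9]
bb2 [256.  167.8]
gg1 [156.4  42.6]
gg2 [54.3 30.4]
```

View pics/w12.png

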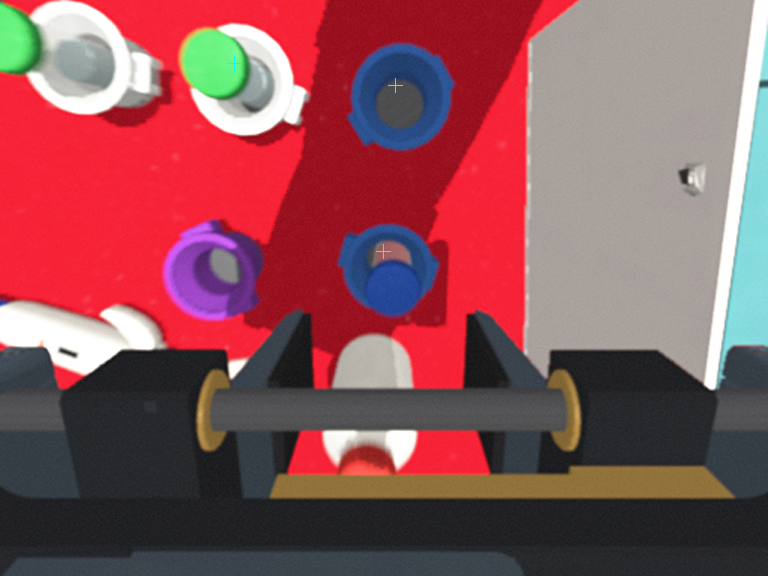

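View pics/s12.png

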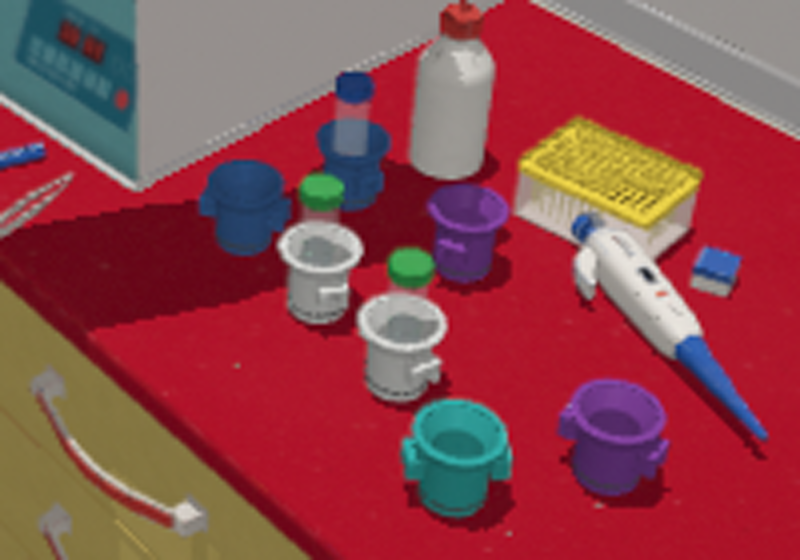

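Call:
apply_moves(rot=[[0, 0, 0], [0, 0, 0], [0, 0, 0], [0, 0, 0], [0, 0, 0], [0, 0, 0], [0, 0, 0], [0, 0, 0], [0, 0, 0], [0, 0, 0], [0, 0, 0], [0, 0, 0]], travel=[[-15, 0, 0], [-45, 0, 0], [-80, 0, -5], [-110, 0, -15], [-130, 5, -30], [-135, 20, -50], [-135, 45, -70], [-135, 75, -90], [-135, 105, -110], [-135, 135, -130], [-135, 165, -150], [-135, 195, -165]], grip=[85, 85, 85, 85, 85, 85, 85, 85, 85, 85, 85, 85])

```text
time: 21.33
tool_pos: [476.9, -63.8, 351.4]
orientation: [0.708, -0.002, 0.706, -0.002]
wrist_force: [0.8, 0.4, 0.4]
gripper_width: 60.7
```

Call:
apply_moves(rot=[[0, 0, 0], [0, 0, 0], [0, 0, 0], [0, 0, 0], [0, 0, 0], [0, 0, 0], [0, 0, 0], [0, 0, 0], [0, 0, 0], [0, 0, 0], [0, 0, 0]], travel=[[0, 30, -15], [0, 60, -25], [0, 90, -35], [0, 120, -45], [0, 150, -55], [0, 180, -65], [0, 205, -75], [0, 222, -83], [0, 232, -88], [0, 235, -89], [0, 235, -89]], grip=[85, 85, 85, 85, 85, 85, 85, 85, 85, 85, 85])

```text
time: 22.25
tool_pos: [387.7, 171.6, 349.8]
orientation: [0.708, -0.002, 0.706, -0.002]
wrist_force: [0.7, -0.7, -0.6]
gripper_width: 60.4
```

```bash
python3 look.py pics/w13.png
python3 - <<'E'
from h import *
a=optics.capture("top")[140:260,80:400]; cv2.imwrite("pics/t13.png",cv2.resize(a[:,:,::-1],None,fx=2.5,fy=2.5,interpolation=cv2.INTER_CUBIC))
E
```

```text
t 22.25 tcp [387.7 171.6 349.8] q [ 0.37 -0.25  2.15 -0.01  1.24 -1.2 ] w 60.429776096040435
GL [409.6 181.2]
BL [260.  157.1]
RED [328.3 149.8]
bb2 [  9.6 295.2]
```

View pics/w13.png

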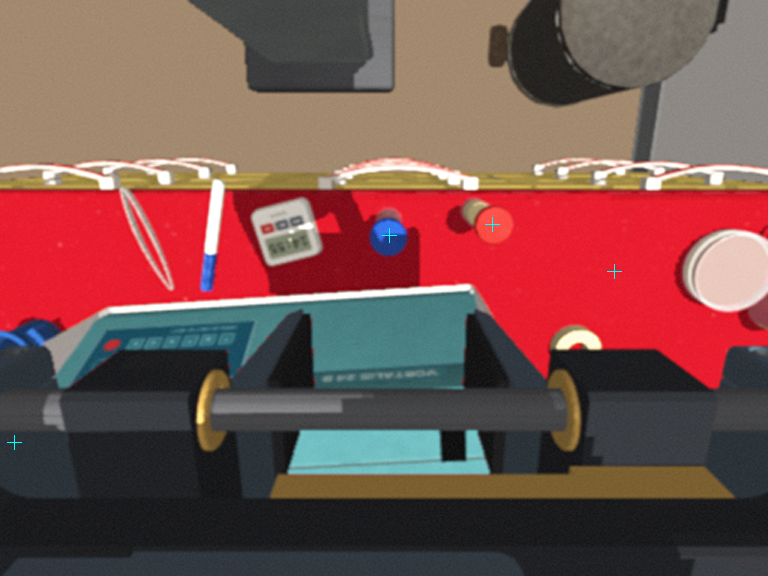

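View pics/t13.png

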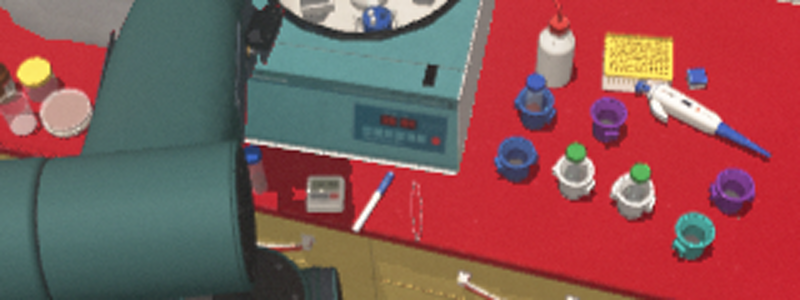

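Call:
apply_moves(rot=[[0, 0.2, 0], [0, 0.2, 0], [0, 0.2, 0], [0, 0.2, 0], [0, 0.2, 0], [0, 0.2, 0], [0, 0.2, 0], [0, 0.2, 0], [0, 0.2, 0], [0, 0.2, 0], [0, 0.2, 0], [0, 0.2, 0]], travel=[[10, 0, -2], [35, 0, -3], [65, 0, -3], [95, 0, -3], [125, 0, -3], [155, 0, -3], [185, 0, -3], [210, 0, -3], [230, 0, -3], [246, 0, -3], [256, 0, -3], [261, 0, -3]], grip=[85, 85, 85, 85, 85, 85, 85, 85, 85, 85, 85, 85])

```text
time: 23.35
tool_pos: [385.3, 168.6, 87.3]
orientation: [0.706, -0.002, 0.708, -0.003]
wrist_force: [-0.4, 0.2, -0.2]
gripper_width: 60.9
```

```bash
python3 look.py pics/w14.png
```

```text
t 23.35 tcp [385.3 168.6  87.3] q [ 0.36  0.16  2.33 -0.01  0.65 -1.2 ] w 60.89584290215914
BL [263.8 253.4]
RED [442.1 236.1]
```

View pics/w14.png

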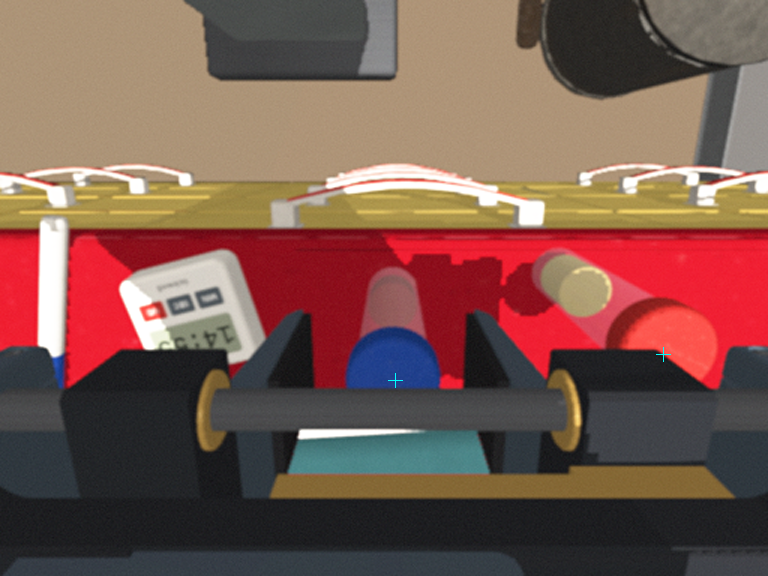

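Call:
apply_moves(rot=[[0, 0, 0], [0, 0, 0], [0, 0, 0], [0, 0, 0], [0, 0, 0], [0, 0, 0], [0, 0, 0], [0, 0, 0]], travel=[[-1, 2, 0], [-2, 3, 0], [-2, 3, 0], [-2, 3, 0], [-2, 3, 0], [-2, 3, 0], [-2, 3, 0], [-2, 3, 0]], grip=[85, 85, 150, 210, 210, 210, 210, 210])

```text
time: 24.07
tool_pos: [385.6, 171.8, 89.6]
orientation: [0.706, -0.001, 0.708, -0.003]
wrist_force: [0.0, 0.2, 3.2]
gripper_width: 31.7
```

Run:
```python
from h import *
s=manip.get_state(); q=s["orientation"]; M=R.from_quat(np.r_[q[1:],q[0]]).as_matrix(); print(M.round(4), s["tool_pos"])
T=np.array([[0,0,1],[0,1,0],[-1,0,0.]])
print(np.degrees(R.from_matrix(M.T@T).as_rotvec()))
```

```text
[[-0.0019  0.0015  1.    ]
 [-0.0057  1.     -0.0015]
 [-1.     -0.0057 -0.0019]] [385.5664918  171.84359991  89.5822143 ]
[-0.08617232 -0.10874149  0.32786923]
```

Call:
apply_moves(rot=[[0, 0, 0], [0, 0, 0], [0, 0, 0], [0, 0, 0], [0, 0, 0.3], [0, 0, 0.3], [0, 0, 0.3], [0, 0, 0.3], [0, 0, 0.3], [0, 0, 0.3], [0, 0, 0.3], [0, 0, 0.3]], travel=[[-8, 0, 0], [-25, 0, 0], [-50, 0, 0], [-82, 0, 0], [-114, 0, 0], [-146, 0, 0], [-178, 0, 0], [-210, 0, 0], [-240, 0, 0], [-265, 0, 5], [-282, -5, 15], [-290, -15, 28]], grip=[210, 210, 210, 210, 210, 210, 210, 210, 210, 210, 210, 210])

```text
time: 25.07
tool_pos: [414.4, 158.9, 383.0]
orientation: [0.708, 0.0, 0.707, 0.0]
wrist_force: [1.1, 0.0, -0.5]
gripper_width: 31.8
```

Call:
apply_moves(rot=[[0, 0, 0], [3, 0, 0], [7, 0, 0], [12, 0, 0], [18, 0, 0], [24, 0, 0], [30, 0, 0], [36, 0, 0], [42, 0, 0], [48, 0, 0], [54, 0, 0], [60, 0, 0]], travel=[[0, -15, 10], [0, -40, 20], [0, -70, 30], [0, -100, 40], [0, -130, 50], [0, -160, 58], [0, -190, 66], [0, -220, 74], [0, -250, 82], [0, -280, 90], [0, -310, 98], [0, -335, 104]], grip=[210, 210, 210, 210, 210, 210, 210, 210, 210, 210, 210, 210])

```text
time: 26.07
tool_pos: [518.2, -178.0, 383.4]
orientation: [0.612, 0.356, 0.611, -0.355]
wrist_force: [-0.4, 0.0, -0.3]
gripper_width: 31.8
```

Run:
```python
from h import *
s=manip.get_state(); q=s["orientation"]; M=R.from_quat(np.r_[q[1:],q[0]]).as_matrix(); print(s["time"],M.round(4), s["tool_pos"],s["qpos"],s["gripper_width"])
T=np.array([[0,1,0],[0,0,-1.],[-1,0,0.]])
print(np.degrees(R.from_matrix(M.T@T).as_rotvec()))
print("shift",M.T@(np.array([530,-251,s["tool_pos"][2]])-s["tool_pos"]))
```

```text
26.0667 [[ 1.600e-03  8.690e-01  4.947e-01]
 [ 8.000e-04  4.947e-01 -8.690e-01]
 [-1.000e+00  1.800e-03  1.000e-04]] [ 518.19566721 -178.02479109  383.39820905] [-3.74095284e-01 -3.30760831e-02  1.90108190e+00  1.37093743e-03
  1.27236717e+00 -8.92029573e-01] 31.75217258117062
[ 2.96523917e+01 -1.94125882e-02 -1.01898614e-01]
shift [-3.74197925e-02 -2.58450211e+01  6.92586231e+01]
```

Call:
apply_moves(rot=[[4, 0, 0], [10, 0, 0], [16, 0, 0], [22, 0, 0], [27, 0, 0], [29.7, 0, 0], [29.7, 0, 0], [29.7, 0, 0], [29.7, 0, 0], [29.7, 0, 0], [29.7, 0, 0], [29.7, 0, 0]], travel=[[0, -5, 14], [0, -12, 32], [0, -19, 50], [0, -24, 63], [8, -26, 69], [28, -26, 69], [55, -26, 69], [82, -26, 69], [105, -26, 69], [123, -26, 69], [132, -26, 69], [135, -26, 69]], grip=[210, 210, 210, 210, 210, 210, 210, 210, 210, 210, 210, 210])

```text
time: 27.07
tool_pos: [529.2, -250.4, 247.3]
orientation: [0.499, 0.501, 0.5, -0.5]
wrist_force: [0.2, 0.1, -0.4]
gripper_width: 32.1
```

```bash
python3 look.py pics/w15.png
```

```text
t 27.0667 tcp [ 529.2 -250.4  247.3] q [-0.48  0.16  1.95  0.    1.03 -0.48] w 32.08782131830084
GR [148.8 142.6]
BR [154.1 243.7]
bb1 [255.3 172.9]
bb2 [349.3 179.4]
gg1 [245.4 253.1]
gg2 [238.3 318.1]
```

View pics/w15.png

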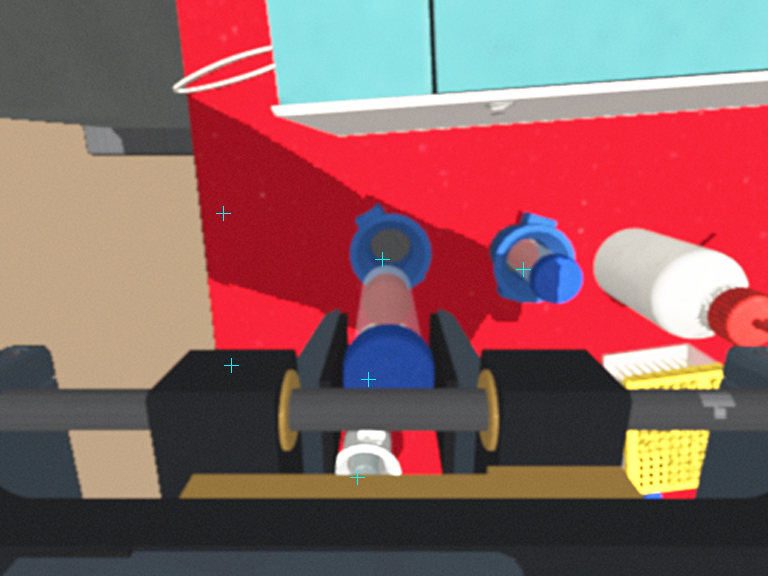

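Call:
apply_moves(rot=[[0, 0, 0], [0, 0, 0], [0, 0, 0], [0, 0, 0], [0, 0, 0], [0, 0, 0], [0, 0, 0], [0, 0, 0], [0, 0, 0], [0, 0, 0], [0, 0, 0], [0, 0, 0]], travel=[[8, 1, 0], [26, 1, 0], [48, 1, 0], [70, 1, 0], [89, 1, 0], [105, 1, 0], [118, 1, 0], [129, 1, 0], [138, 1, 0], [144, 1, 0], [148, 1, 0], [149, 1, 0]], grip=[210, 210, 210, 210, 210, 210, 210, 210, 210, 210, 210, 210])

```text
time: 28.12
tool_pos: [530.7, -250.4, 98.6]
orientation: [0.499, 0.501, 0.5, -0.5]
wrist_force: [-0.0, -0.7, -0.4]
gripper_width: 31.9
```

Call:
apply_moves(rot=[[0, 0, 0], [0, 0, 0], [0, 0, 0], [0, 0, 0], [0, 0, 0], [0, 0, 0], [0, 0, 0], [0, 0, 0], [0, 0, 0], [0, 0, 0], [0, 0, 0], [0, 0, 0]], travel=[[2, 0, 0], [2, 0, 0], [2, 0, 0], [2, 0, 0], [2, 0, 0], [2, 0, 0], [2, 0, 0], [-5, 0, 0], [-25, 0, 0], [-55, 0, 0], [-85, 0, 0], [-115, 0, 0]], grip=[210, 210, 150, 120, 85, 85, 85, 85, 85, 85, 85, 85])

```text
time: 29.12
tool_pos: [530.4, -250.4, 215.3]
orientation: [0.499, 0.501, 0.5, -0.5]
wrist_force: [0.6, 0.1, -0.3]
gripper_width: 60.8
```

Call:
apply_moves(rot=[[0, 0, 0], [0, 0, 0], [0, 0, 0], [0, 0, 0], [0, 0, 0], [0, 0, 0], [0, 0, 0], [0, 0, 0]], travel=[[-30, 0, 0], [-60, 0, 0], [-90, 0, 0], [-120, 0, 0], [-140, 0, 0], [-150, 0, 0], [-150, 0, 0], [-150, 0, 0]], grip=[85, 85, 85, 85, 85, 85, 85, 85])

```text
time: 29.78
tool_pos: [530.1, -250.5, 364.7]
orientation: [0.499, 0.501, 0.5, -0.5]
wrist_force: [0.8, 0.4, 0.3]
gripper_width: 60.7
```

```bash
python3 look.py pics/w16.png;  python3 - <<'E'
from h import *
im=optics.capture("scene"); a=im[160:300,220:420]; cv2.imwrite("pics/s16.png",cv2.resize(a[:,:,::-1],None,fx=4,fy=4,interpolation=cv2.INTER_CUBIC))
a=optics.capture("top")[140:260,80:400]; cv2.imwrite("pics/t16.png",cv2.resize(a[:,:,::-1],None,fx=2.5,fy=2.5,interpolation=cv2.INTER_CUBIC))
E
```

```text
t 29.7833 tcp [ 530.1 -250.5  364.7] q [-0.48  0.05  1.85  0.    1.24 -0.48] w 60.685412865455305
GR [178.5 131.7]
BR [180.4 208.1]
bb1 [256.2 156.4]
bb2 [328.3 161.4]
gg1 [248.4 219.8]
gg2 [242.6 272.9]
```

View pics/w16.png

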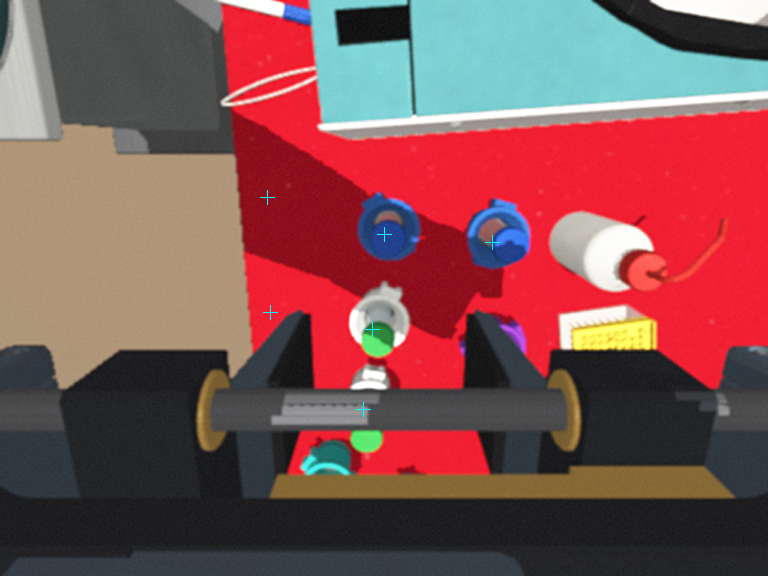

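View pics/s16.png

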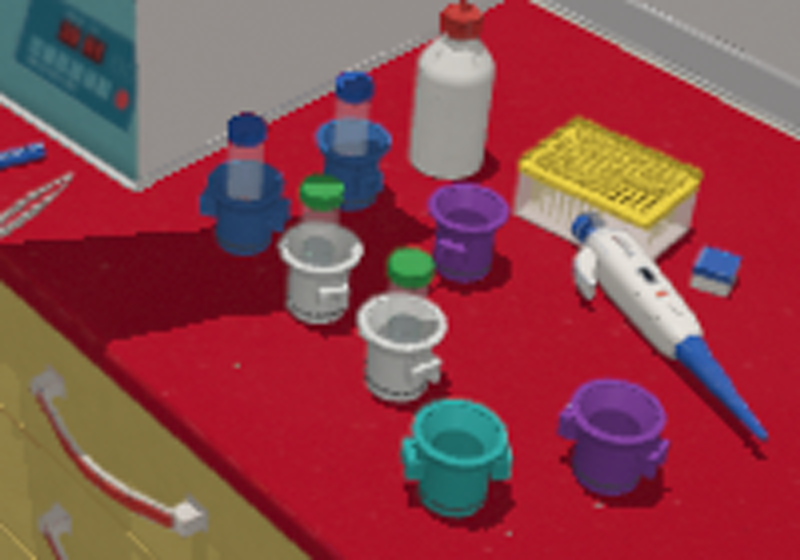

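View pics/t16.png

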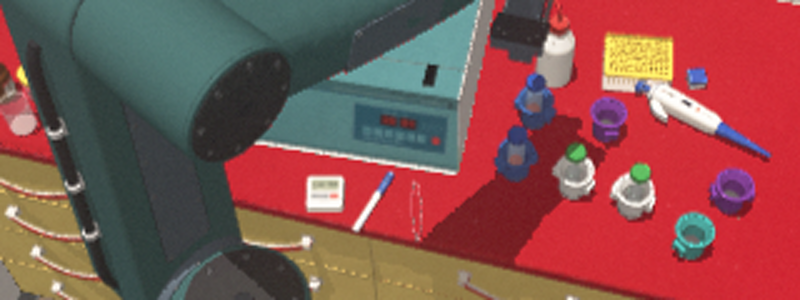

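Run:
```python
from h import *
S=lambda u,v:("scene",(220+u/4,160+v/4)); T=lambda u,v:("top",(80+u/2.5,140+v/2.5))
for n,a,b in [("bb1",(247,130),(516,133)),("bb2",(355,87),(536,81)),("gg1",(322,193),(576,153)),("gg2",(411,268),(640,172))]:
    X,e=tri([S(*a),T(*b)]); print(n,X.round(1),np.round(e,1))
im=optics.capture("scene"); a=im[110:200,100:240]; cv2.imwrite("pics/s17.png",cv2.resize(a[:,:,::-1],None,fx=5,fy=5,interpolation=cv2.INTER_CUBIC))
print(finder.spot_in("scene","tube_red_mid"), manip.get_state()["time"])
```

```text
bb1 [ 535.2 -247.2  107.3] [0. 0.]
bb2 [ 646.9 -257.3  110.6] [0. 0.]
gg1 [ 520.2 -352.9  110.2] [0.8 0.8]
gg2 [ 509.1 -461.6  110.4] [0.2 0.2]
[{'point': [158.5, 168.9], 'p': 0.6}, {'point': [201.4, 283.5], 'p': 0.43}] 30.0333
```

View pics/s17.png

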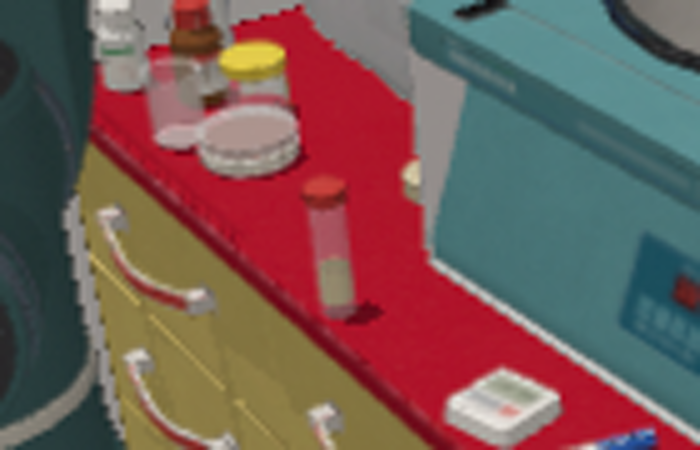

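```bash
python3 -c "
from plant import manip
print(manip.hand_in())"
```

```text
the job is handed in; nothing more can be done
None
```

All four buckets are loaded for a balanced run: the two green-capped tubes stand in the two grey buckets and the two blue-capped tubes in the two blue ones. The job took about 30 s of the 141 s, and I have handed it in; no verdict is reported.

- **Seating:** In the last scene, top and wrist pictures every tube stands upright in its bucket. The cap centres come out at 107–111 mm above the bench, against about 113 mm expected for a tube on the bucket floor. The shortfall is measuring error. No tube sits high, so none is jammed in its funnel.
- **Other things:** The red-capped tube still stands untouched where it was. The purple and turquoise buckets also look undisturbed. No tube or bucket tipped over, and the gripper is open and well clear.
- **Forces:** The largest wrist reading seen was about 7 N, at gripping.
- **Disagreements:** The cameras differed by up to about 5 mm in x on the bucket positions. I settled each one from a close wrist view before lowering the tube. The trained network also gave a weaker second hit for the red tube on the right-hand side, and the picture shows no red tube there.

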